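# Gauge a resin tube in the caliper

### The arm

A 7-joint arm with a two-finger parallel gripper is mounted at the origin on the work surface. World frame = base frame: x ahead of the robot, y to its left, z up, the work surface at z = 0. Lengths are in mm, angles in rad, forces in N, time in s.
With the tool pointing down it reaches from about 400 to 875 mm from the base axis. Payload 4.4 kg.
Tool frame: the origin (TCP) lies at the very end of the fingers, on their centre line; the grasp point (between the pads) lies 19 mm behind it; z points along the fingers, x is the direction in which the jaws open and shut, and the axes are right-handed (so a half turn about z gives the same grasp; the last joint's range is limited). The gripper opens to 85 mm and grips with 20 to 120 N. Pads are 22 mm wide; open, the fingers measure 114 mm over their backs; the gripper's body (76 mm by 85 mm) begins 54 mm behind the grasp point. The pads swing forward as they close: fully open they stand 13 mm farther back than shut.
Start: joints at [-1.219, 0.628, 0.038, 1.517, -0.027, 0.996, -0.02], TCP at [263.717, 594.114, 231.313] pointing down, gripper open.
Joint ranges: [-3.06, 3.06], [-0.37, 2.12], [-1.25, 1.32], [0.18, 2.47], [-1.1, 4.24], [0.23, 1.98], [-2.94, 2.94]. Speed limits (rad/s): [2.57, 2.57, 3.14, 3.14, 3.14, 3.14, 3.14].

### API

Orientations are given as [roll, pitch, yaw] about the fixed x, y, z axes, in that order (R = Rz(yaw) Ry(pitch) Rx(roll)).
In Python, from cell import ctrl gives the robot as it stands.
- The arm moves only by the shell command python3 -m creep 'ROWS'. ROWS is text: rows parted by semicolons, each of 7 numbers parted by spaces: the shift along the tool's x, y, z in units of 40 mm (1.0 is 40 mm), then the turn, a rotation vector about the tool's x, y, z in degrees, then the closure, from 0 (fully open) to 1 (shut). In form: x y z rx ry rz grip; .... A call has 1 to 10 rows; each row is the pose to reach, as a shift and turn from the pose commanded when the call began, along the tool's axes at that moment; what a row does not reach only later rows make up. A row lasts 1/12 s, in which the tool goes at most 41.7 mm and 7.16 degrees, less where a joint would pass 70% of its speed; a pose out of reach is approached as far as the arm can. A call with a gripper value outside its range is refused whole. The fingers move at their own pace and stop on an object; the grip force is fixed at half the most. Time passes only in rows, so rows that repeat a pose let the fingers close. It gives the time, the measured TCP pose, the force and the opening at its end, in the units of the state.
- ctrl.read_state(): the state, without advancing time (a new reading comes with each control period).
- ctrl.get_image(name): name is "side" or "top"; returns a dict with "img" (420x560x3 uint8, red, green, blue), "vfov" (degrees; the focal length in pixels is half the picture's height over the tangent of half this angle, whatever the lens; pixels are square), "cx", "cy" (the principal point, pixels), "T" (4x4, takes a point from camera to world coordinates). Camera axes: x right, y up, looking along -z (the intrinsics and any distortion apply to the point x, -y, -z); pixel columns grow to the right and rows downward; lengths in mm; the calibration is good to about 2 mm. A picture is of the moment at which its call begins. There is no depth.
- ctrl.finish_job(): hands the job in, once; it reports no verdict.
Trained networks look in the newest picture that a camera, given by its name, has taken for a name from the list of things; names that differ only in an ending like _2 or _b are one class to them, and where a whole thing is asked for, a point or a joint stands for the part that bears it (a point fixed in the world has none). Each returns a list of dicts, best first, with "score" (0 to 1); they miss things now and then, are a little off and sometimes report something else, mostly with a low value. They report only what shows in the picture. A call takes as long as a camera call. They do not tell look-alikes from the thing itself.
- ctrl.boxes_of(camera, thing): "rect" ([left, top, right, bottom] in pixels, round what is visible of it).
- ctrl.cut_out(camera, thing): "pixels" (420x560 bool, what is visible of it) and "rect" ([left, top, right, bottom] in pixels, round what is visible of it).
The state is a dict: "clock": time; "qpos": joint angles; "qd": joint speeds; "tau": joint torques, N m; "eef_pos": TCP position; "tool_rot": TCP orientation; "force": force on the tool from outside, world axes, zero at the start; "torque": the same for the moment, N m; "width": finger opening in mm.
Only numpy, scipy, OpenCV 4.12 (cv2) and the standard library are available. Lean on these libraries where they do the work, as an engineer would, in place of code of your own. Each camera call takes 0.05 s, during which the arm holds its last target.

### The job

Measure the outside of the white resin tube with the digital caliper that is clamped flat in the little vice: open the sliding jaw, set the tube gently down on the mat, standing between the jaws and well in from their tips, and slide the jaw shut until both jaws bear on it with light finger pressure (a few newtons, the wall is thin), without cocking the jaw on its beam. Let go and leave the tube standing there between the closed jaws so that I can read the size, and leave the other things on the bench where they are.

Things in the scene. Friction and masses are not known exactly. Their poses are not given: they have to be found in the camera images.
- tube: the part to measure: white resin tube standing on the mat, 65 mm tall, open top, 4 mm wall, some 30 g. Its outside diameter is somewhere between 26 and 34 mm: finding it is the job. Origin: centre of its underside, z along its axis. It may stand at any of four places, exchanged with the rod, block and paint pot.
- caliper: 150 mm digital caliper held level, fixed to the bench. Origin: at the mat's top (3 mm above the table), on the beam's centreline, in the plane of the fixed jaw's measuring face. y: along the beam, opening direction; jaws point to -x; z up. Beam 16 mm wide (x -8 to 8), 236 mm long (y -22 to 214), 3.6 mm thick; mid-plane of beam and jaws 27 mm above the mat. Inside jaws reach to x = 29 mm.
- vice (a point): centre of the top of the small steel vice that clamps the far end of the beam; 33 mm tall, 36 mm along the beam, from 50 mm in front (-x) to 30 mm behind the beam's centreline; fixed
- fixed_jaw: the fixed jaw, rigid on the beam, lying at y below 0 (22 mm wide at the root, tapering to 5 mm at the tip). Same origin and axes as the caliper. Both outside jaws reach from the beam's edge (x = -8 mm) to their tips at x = -48 mm; their flat measuring faces are parallel to x, and the tube goes between them, touching the fixed face when its axis is one radius along +y.
- jaws_mid (a point): point on the fixed jaw's measuring face (y = 0), 28 mm from the beam's centreline towards the tips (x = -28 mm), at mat level: a good depth for the tube's axis
- sliding_jaw: the slider: moving jaw (mirror of the fixed one, root 17 mm wide) and black display housing, in one piece. Origin: at mat level on the beam's centreline, 45 mm along +y from its measuring face; axes as the caliper's. Slides with about 1.5 N of friction and stays where left. A lock screw (loose, not used) sticks out 5 mm on the +x side near the jaw, a thumb roller at the far end of the -x side.
- housing_top (a point): centre of the top face of the black housing, 39 mm above the mat, 51 mm along +y from the moving jaw's measuring face. The housing is 34 mm wide across the beam, 62 mm long and 16 mm thick with flat upright long sides and free space under it: pinch it here from above, fingers closing across the beam (caliper x), tips reaching to about 15 mm above the mat.
- jaw_face (a point): point on the moving jaw's measuring face, half way along the jaw (28 mm from the beam's centreline towards the tips), 27 mm above the mat
- jaw_slide (a joint): opening between the two measuring faces in m: 0 closed, greater = further open (+y), up to 0.09; starts nearly closed
- jaw_rock (a joint): cocking of the sliding jaw on its beam, rad about the vertical (noise about 0.01): 0 is square, stops at 0.10 either way; it springs back. It takes 4 N m per rad: pressing 6 N on the tube 28 mm from the beam cocks it by 0.04 rad unless the housing is held square, and so does twisting the housing or squeezing it askew.
- rod: white resin rod standing upright, 22 mm diameter, 74 mm tall; not to be touched. Origin: centre of its underside
- block: white resin block, 30 x 26 x 42 mm with a small boss on top (48 mm in all); not to be touched. Origin: centre of its underside
- paint_pot: small grey paint pot with white cap, 34 mm diameter, 46 mm tall; not to be touched. Origin: centre of its underside
- clip_stand: wooden foot 40 x 36 mm with a stick and a spring clip holding a small white casting, 117 mm tall; not to be touched. Origin: centre of its underside
- sanding_block: cork sanding block 70 x 26 x 15 mm lying behind the caliper; not to be touched. Origin: centre of its underside
- hobby_knife: capped hobby knife, about 135 mm long, 10 mm thick, lying in front of the caliper along about world y; not to be touched. Origin: underside, 70 mm from its rear end
- glue: white glue bottle, 32 mm diameter, 75 mm tall, behind the vice; not to be touched. Origin: centre of its underside
- cutters: side cutters lying to the left of the mat, 130 mm long; not to be touched. Origin: at their pivot
There are look-alikes about, which are no part of the job. What is shaped like the tube but purple is not meant. There is more than one size of the caliper; the job needs the larger.

How it is judged (in metres and radians):
On the way, in this order (a step that is already met when the one before it is completed fails the run):
1. the tube stands let go on the mat between the opened jaws, well in from the tips (x of tube in the frame of caliper between -0.04 and -0.015 m and y of tube in the frame of caliper above 0.0125 m and y of tube in the frame of sliding_jaw below -0.0575 m and z of tube in the frame of caliper below 0.003 m and angle between tube's own z axis and vertical below 0.08 rad and contact force between the fingers and tube below 0.05 N), for 0.2 s.
2. both jaws bear on the tube (contact force between each of sliding_jaw, fixed_jaw and tube above 0.5 N and contact force between the fingers and tube below 0.05 N), for 0.3 s.
At the end, for the whole second after the job is handed in: The tube stands upright (within 0.08 rad) and at rest on the mat, let go, its axis at least 8 mm in from the jaw tips, with both jaws still on it (each within about 1 mm of touching) and the sliding jaw square on its beam (within 0.03 rad) (y of tube in the frame of caliper below 0.0175 m and y of tube in the frame of sliding_jaw above -0.0625 m and x of tube in the frame of caliper between -0.04 and -0.015 m and z of tube in the frame of caliper below 0.003 m and angle between tube's own z axis and vertical below 0.08 rad and value of joint jaw_rock between -0.03 and 0.03 rad and linear speed of tube below 0.01 m/s).
It fails at once if a jaw presses on the tube with more than 6 N (contact force between any of sliding_jaw, fixed_jaw and tube above 6 N).
It fails at once if the sliding jaw is cocked on its beam by more than 0.05 rad (value of joint jaw_rock above 0.05 rad or value of joint jaw_rock below -0.05 rad).
It fails at once if the tube is dropped (linear speed of tube above 0.6 m/s and contact force between the fingers and tube below 0.01 N).
It fails at once if another thing on the bench is moved by more than 15 mm (distance of any of rod, block, paint_pot, clip_stand, sanding_block, hobby_knife, glue, cutters from where it was at the start of the episode above 0.015 m).
It also fails if it takes over 51 s, if anything falls off the work surface, if the arm or the gripper's body presses on something with over 40 N, if the wrist force passes 120 N, or if a joint passes its speed limit or range.

## Working session

There is one attempt and no reset: what is moved stays moved. The work goes in short steps, Python scripts to look and compute and a shell command to move; the robot and the scene stay as the last step left them, time stands still between calls to the robot, and variables do not carry over. Pictures are saved under pics/ and viewed, and the job is handed in when it is done.

```bash
ls; mkdir -p pics; python3 - <<'E'
from cell import ctrl
import cv2
s=ctrl.read_state()
print({k:s[k] for k in('clock','eef_pos','tool_rot','width','force')})
for n in('side','top'):
    d=ctrl.get_image(n)
    cv2.imwrite(f'pics/{n}0.png',d['img'][:,:,::-1])
    print(n,d['vfov'],d['cx'],d['cy'],d['T'],[k for k in d])
    for t in('tube','caliper','sliding_jaw','fixed_jaw','housing_top','rod','block','paint_pot','vice','clip_stand','hobby_knife'):
        try:print(t,[(round(r['score'],2),[int(v) for v in r['rect']]) for r in ctrl.boxes_of(n,t)])
        except Exception as e:print(t,e)
E
```

```text
pics
{'clock': 0.0, 'eef_pos': array([263.42626081, 593.528318  , 230.39593035]), 'tool_rot': array([3.14158753e+00, 1.91689893e-03, 1.15299430e+00]), 'width': 85.26913942614016, 'force': array([-0.32271814, -0.7540321 , -0.3159774 ])}
side 46.36221222080549 273.5717087240318 209.9747994154696 [[ 7.41221251e-01  4.71730518e-01 -4.77557719e-01 -3.30977868e+01]
 [-6.71241027e-01  5.15420039e-01 -5.32707862e-01 -6.72932528e+02]
 [-5.15173739e-03  7.15410722e-01  6.98685164e-01  8.89216487e+02]
 [ 0.00000000e+00  0.00000000e+00  0.00000000e+00  1.00000000e+00]] ['img', 'vfov', 'cx', 'cy', 'T']
tube [(0.8, [122, 188, 136, 218]), (0.74, [197, 192, 212, 221]), (0.3, [347, 204, 379, 218])]
caliper [(0.77, [332, 324, 421, 387]), (0.7, [242, 164, 318, 216])]
sliding_jaw [(0.86, [379, 347, 417, 383]), (0.66, [278, 183, 310, 212])]
fixed_jaw [(0.65, [403, 366, 420, 387]), (0.57, [280, 185, 313, 218]), (0.47, [298, 204, 320, 215]), (0.17, [167, 139, 199, 159])]
housing_top [(0.72, [278, 186, 311, 212]), (0.6, [380, 348, 412, 388])]
rod [(0.63, [302, 270, 315, 293])]
block [(0.53, [334, 251, 352, 
[... 593 characters left out ...]
'vfov', 'cx', 'cy', 'T']
tube [(0.69, [145, 316, 166, 333]), (0.56, [207, 258, 221, 267]), (0.31, [349, 242, 363, 253])]
caliper [(0.95, [399, 242, 468, 272]), (0.89, [196, 177, 294, 207])]
sliding_jaw [(0.77, [247, 172, 281, 202]), (0.69, [436, 243, 466, 261])]
fixed_jaw [(0.51, [284, 174, 294, 203]), (0.38, [464, 244, 469, 263])]
housing_top [(0.71, [440, 245, 462, 261]), (0.69, [248, 173, 282, 205])]
rod [(0.61, [348, 245, 364, 252])]
block [(0.67, [350, 242, 366, 253]), (0.56, [348, 204, 362, 218])]
paint_pot [(0.67, [351, 167, 367, 181])]
vice [(0.77, [396, 243, 467, 274]), (0.74, [200, 171, 295, 203])]
clip_stand [(0.82, [141, 262, 163, 281])]
hobby_knife [(0.48, [287, 249, 293, 304])]
```

View pics/side0.png

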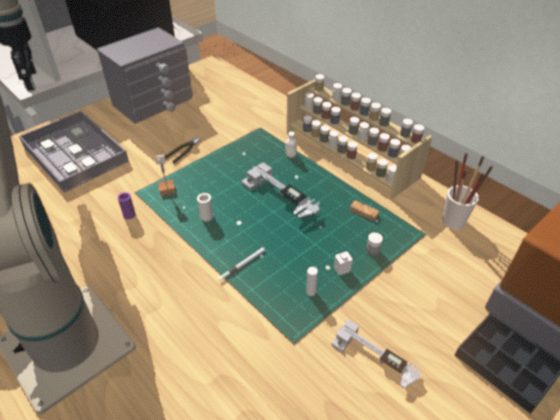

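View pics/top0.png

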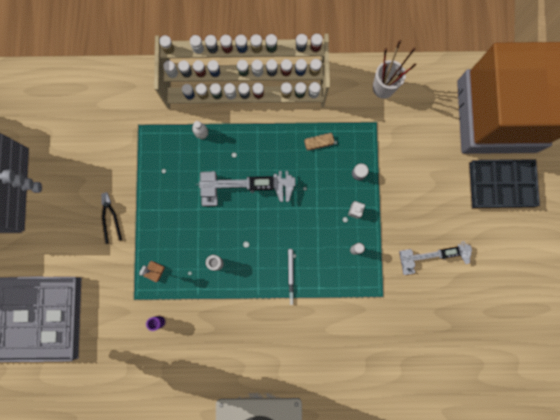

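```bash
cat > h.py <<'E'
import numpy as np,cv2
from cell import ctrl
def K(d):
    f=210/np.tan(np.radians(d['vfov']/2)); return f
def proj(d,P):
    T=d['T'];p=(np.atleast_2d(P)-T[:3,3])@T[:3,:3]
    f=K(d);return np.c_[d['cx']+f*p[:,0]/-p[:,2], d['cy']+f*-p[:,1]/-p[:,2]]
def unproj(d,uv,z):
    f=K(d);uv=np.atleast_2d(uv)
    r=np.c_[(uv[:,0]-d['cx'])/f,-(uv[:,1]-d['cy'])/f,-np.ones(len(uv))]@d['T'][:3,:3].T
    o=d['T'][:3,3];s=(z-o[2])/r[:,2];return o+s[:,None]*r
def crop(d,x0,y0,x1,y1,k,name,pts=None):
    im=cv2.resize(d['img'][y0:y1,x0:x1,::-1],None,fx=k,fy=k,interpolation=cv2.INTER_CUBIC)
    if pts is not None:
        for u,v in pts: cv2.drawMarker(im,(int((u+.5-x0)*k),int((v+.5-y0)*k)),(0,0,255),cv2.MARKER_CROSS,8,1)
    cv2.imwrite('pics/'+name,im)
E
python3 - <<'E'
from h import *
d=ctrl.get_image('top');crop(d,190,160,310,280,5,'t1.png')
s=ctrl.get_image('side');crop(s,180,150,330,250,5,'s1.png')
# mat check
print('mat corners top',unproj(d,[[137,125],[378,123],[383,297],[135,299]],3).round(0))
print('side',unproj(s,[[262,129],[424,231],[295,334],[137,193]],3).round(0))
for n in('top','side'):
    for r in ctrl.cut_out(n,'tube')[:3]:
        m=r['pixels'];ys,xs=np.nonzero(m);print(n,r['score'],r['rect'],xs.mean(),ys.mean(),m.sum())
E
```

```text
mat corners top [[ 787.  311.    3.]
 [ 785. -311.    3.]
 [ 341. -308.    3.]
 [ 342.  305.    3.]]
side [[ 788.  295.    3.]
 [ 797. -303.    3.]
 [ 360. -297.    3.]
 [ 346.  299.    3.]]
top 0.81 [146.7, 316.1, 164.9, 334.2] 154.20542635658916 322.984496124031 258
top 0.69 [205.0, 258.3, 223.0, 271.0] 213.77272727272728 262.72727272727275 198
top 0.36 [201.4, 169.8, 295.9, 205.1] 243.47396226415094 185.37584905660378 1325
side 0.62 [121.5, 191.1, 134.8, 218.0] 126.22741433021807 205.65420560747663 321
side 0.55 [199.1, 195.2, 212.4, 222.1] 205.0 205.8440366972477 327
```

```bash
sleep 1
```

```text
(no output)
```

View pics/t1.png

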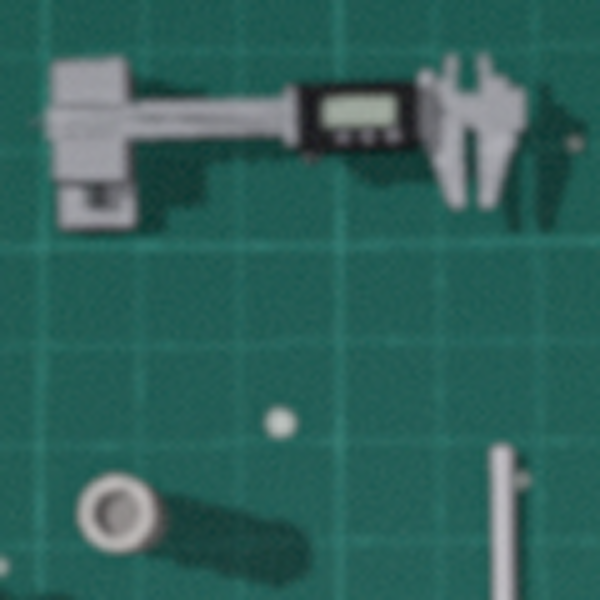

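View pics/s1.png

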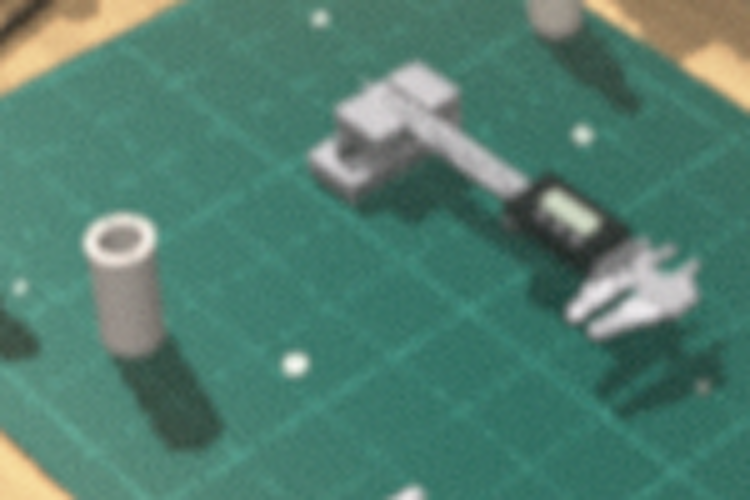

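```bash
python3 - <<'E'
from h import *
d=ctrl.get_image('top');s=ctrl.get_image('side')
c=lambda l,x0,y0:[((a+.5)/5-.5+x0,(b+.5)/5-.5+y0) for a,b in l]
print('tube rim top',unproj(d,c([(119,512)],190,160),68).round(1))
print('tube rim side',unproj(s,c([(120,241)],180,150),68).round(1))
print('tube base side (centre approx)',unproj(s,c([(132,337)],180,150),3).round(1))
print('pills top',unproj(d,c([(281,423),(575,143)],190,160),6).round(1))
print('pills side',unproj(s,c([(294,364),(703,385)],180,150),6).round(1))
# caliper pts top z: beam/jaws top 31.8 ; housing 42; vice 36(+3)
print('caliper top: fixed tip inner, moving tip inner, fixed root outer corner,beam left of housing centre, ')
print(unproj(d,c([(480,207),(467,207),(526,90),(488,57),(458,57)],190,160),31.8).round(1))
print('beam centreline',unproj(d,c([(140,119),(285,117)],190,160),31.8).round(1))
print('housing corners',unproj(d,c([(299,88),(417,84),(421,148),(301,152)],190,160),42).round(1))
print('vice corners',unproj(d,c([(50,60),(128,57)],190,160),36).round(1))
print('side: tips moving, fixed ',unproj(s,c([(572,316),(597,336)],180,150),30).round(1))
print('side: housing corners ',unproj(s,c([(545,175),(640,235),(590,268),(507,205)],180,150),42).round(1))
st=ctrl.read_state();print(st['eef_pos'])
E
```

```text
tube rim top [[428.7 103.3  68. ]]
tube rim side [[429.9 101.3  68. ]]
tube base side (centre approx) [[428.2 100.1   3. ]]
pills top [[ 474.8   30.5    6. ]
 [ 615.3 -118.9    6. ]]
pills side [[ 475.4   27.     6. ]
 [ 616.5 -121.8    6. ]]
caliper top: fixed tip inner, moving tip inner, fixed root outer corner,beam left of housing centre, 
[[578.9 -70.   31.8]
 [579.  -63.5  31.8]
 [637.6 -93.6  31.8]
 [654.6 -74.9  31.8]
 [654.7 -59.9  31.8]]
beam centreline [[625.   98.7  31.8]
 [625.3  26.5  31.8]]
housing corners [[637.7  18.9  42. ]
 [639.1 -39.4  42. ]
 [607.  -41.1  42. ]
 [605.6  18.   42. ]]
vice corners [[654.5 143.1  36. ]
 [655.6 104.3  36. ]]
side: tips moving, fixed  [[585.  -59.7  30. ]
 [584.3 -78.2  30. ]]
side: housing corners  [[638.6  16.8  42. ]
 [642.5 -49.3  42. ]
 [606.7 -49.6  42. ]
 [608.1  13.1  42. ]]
[263.67134654 594.09381006 231.27295279]
```

```bash
cat >> h.py <<'E'
def calpts(x0,y0,yaw,op):
    c,s=np.cos(yaw),np.sin(yaw)
    def L(p,z):
        p=np.array(p,float);return np.c_[x0+c*p[:,0]-s*p[:,1],y0+s*p[:,0]+c*p[:,1],np.full(len(p),z+3.)]
    polys=[L([(-8,-22),(8,-22),(8,214),(-8,214)],28.8),
     L([(-8,0),(-48,0),(-48,-5),(-8,-22)],28.8),
     L([(-8,op),(-48,op),(-48,op+5),(-8,op+17)],28.8),
     L([(-17,op+20),(17,op+20),(17,op+82),(-17,op+82)],39),
     L([(8,0),(29,0)],28.8),L([(8,op),(29,op)],28.8)]
    return polys
def overlay(d,polys,x0,y0,x1,y1,k,name):
    im=cv2.resize(d['img'][y0:y1,x0:x1,::-1],None,fx=k,fy=k,interpolation=cv2.INTER_CUBIC)
    for P in polys:
        q=((proj(d,P)-[x0,y0]+.5)*k-.5)
        cv2.polylines(im,[np.round(q*8).astype(int)],True,(0,0,255),1,cv2.LINE_AA,3)
    cv2.imwrite('pics/'+name,im)
E
python3 - <<'E'
from h import *
d=ctrl.get_image('top');s=ctrl.get_image('side')
P=calpts(626,-71,.012,6)
overlay(d,P,195,160,310,220,6,'o1.png')
overlay(s,P,240,150,330,230,6,'o2.png')
E
```

```text
(no output)
```

View pics/o1.png

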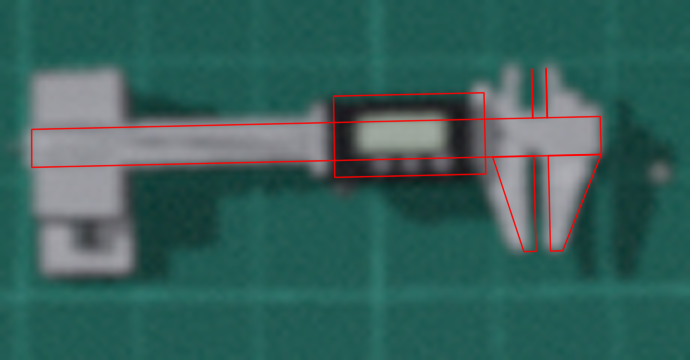

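View pics/o2.png

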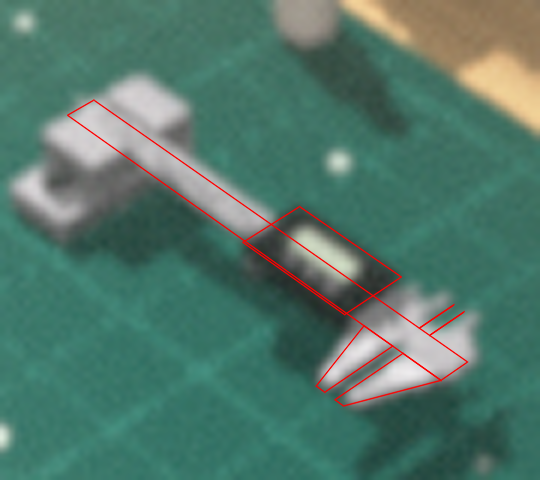

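```bash
python3 - <<'E'
from h import *
ims=[]
for i in range(6):
    d=ctrl.get_image('top');ims.append(d['img'].astype(float))
im=np.mean(ims,0);print(np.std([i for i in ims],0).mean(),d['T'][:3,3]); np.save('top_avg.npy',im)
g=im[:,:,0]  # red: gray high vs green low
def edge(col,r0,r1,sgn):
    p=g[r0:r1,col];q=np.interp(np.arange(0,len(p)-1,.05),np.arange(len(p)),p)
    dg=sgn*np.diff(p);w=np.clip(dg-dg.max()*.25,0,None);return r0+.5+(w*np.arange(len(dg))).sum()/w.sum()
def fit(cols,r0,r1,sgn,z,nm):
    e=[(c,edge(c,r0,r1,sgn)) for c in cols]
    W=unproj(d,e,z);a=np.polyfit(W[:,1],W[:,0],1);r=W[:,0]-np.polyval(a,W[:,1])
    k=abs(r)<2*r.std()+.1;a=np.polyfit(W[k,1],W[k,0],1)
    print(nm,'yaw',-a[0].round(4),'x at mid',np.polyval(a,W[:,1].mean()).round(2),'res',r.std().round(2),'y',W[0,1].round(0),W[-1,1].round(0))
fit(range(220,246),177,184,1,31.8,'beam far edge')
fit(range(220,246),183,190,-1,31.8,'beam near edge')
fit(range(255,270),173,180,-1,42,'housing far')
fit(range(255,270),184,193,1,42,'housing near?')
fit(range(202,214),168,175,1,36,'vice far')
print(g[172:196,232].round(0));print(g[170:196,262].round(0))
E
```

```text
1.0971519361962814 [ 380.96542778  -51.77769311 1268.58945567]
beam far edge yaw 0.0014 x at mid 635.0 res 0.15 y 93.0 30.0
beam near edge yaw 0.0144 x at mid 615.52 res 0.15 y 93.0 30.0
housing far yaw 0.0122 x at mid 643.39 res 1.23 y 5.0 -30.0
housing near? yaw 0.2938 x at mid 605.6 res 3.75 y 5.0 -29.0
vice far yaw 0.051 x at mid 655.2 res 0.23 y 137.0 110.0
[ 31.  32.  31.  33.  30.  30.  36.  72. 121. 148. 147. 132. 132. 138.
 122.  77.  31.  21.  23.  24.  26.  30.  33.  33.]
[ 35.  32.  32.  32.  31.  29.  26.  30.  66. 116. 149. 158. 158. 154.
 136. 102.  86.  83.  60.  32.  16.  20.  20.  21.  23.  24.]
```

```bash
python3 - <<'E'
from h import *
d=ctrl.get_image('top');g=np.load('top_avg.npy')[:,:,0]
L=[];Rr=[];C=[]
for r in range(188,200):
    p=g[r,278:298]
    dg=np.diff(p)
    lo=5+p[5:12].argmin()
    # gap: min
    a=dg[lo-4:lo];b=dg[lo:lo+4];wa=np.clip(-a,0,None);wb=np.clip(b,0,None)
    l=278+.5+lo-4+(wa*np.arange(4)).sum()/wa.sum();h=278+.5+lo+(wb*np.arange(4)).sum()/wb.sum()
    W=unproj(d,[(l,r),(h,r)],31.8);L.append(W[0]);Rr.append(W[1]);print(r,W[:,:2].round(1).tolist())
for X in(L,Rr):
    X=np.array(X);a=np.polyfit(X[:,0],X[:,1],1);print('yaw',a[0],X[:,1].mean())
print(g[180:206:4,272:306].astype(int))
E
```

```text
188 [[611.7, -61.6], [611.6, -69.8]]
189 [[609.1, -61.5], [609.1, -69.7]]
190 [[606.6, -61.5], [606.5, -69.6]]
191 [[604.1, -61.5], [604.0, -69.5]]
192 [[601.6, -61.7], [601.5, -69.5]]
193 [[599.1, -62.1], [599.0, -69.5]]
194 [[596.5, -62.2], [596.5, -69.5]]
195 [[594.0, -62.2], [593.9, -69.4]]
196 [[591.5, -62.3], [591.4, -69.4]]
197 [[589.0, -62.4], [588.9, -69.4]]
198 [[586.5, -62.5], [586.4, -69.4]]
199 [[584.0, -62.6], [583.9, -69.2]]
yaw 0.04551442522091151 -61.99892314294149
yaw -0.0147028422268158 -69.49190202935432
[[ 38  62  90 103 105 112 134 152 160 157 155 153 153 153 154 155 155 154
  154 155 156 151 124  75  35  29  22  20  25  25  27  30  33  30]
 [ 38  62  91 105 107 113 132 152 157 154 143 136 141 152 157 157 154 154
  154 154 154 146 120  73  30  21  21  22  20  20  18  22  23  22]
 [ 27  35  58  84 100 117 139 158 162 149 112  58  46  97 142 163 170 172
  171 159 130  80  33  21  24  25  25  25  23  23  34  66  90  91]
 [ 20  22  18  40  89 136 161 166 162 149 117  62  45  94 138 158 162 157
  138  96  48  22  26  32  28  24  23  24  21  21  21  23  27  33]
 [ 27  26  23  24  32  69 116 147 160 156 126  71  40  84 130 154 152 129
   84  39  18  21  27  31  30  26  22  22  19  22  23  27  29  32]
 [ 33  33  33  33  32  35  55  94 130 144 123  76  43  79 125 143 125  81
   38  18  20  22  29  32  28  23  23  19  22  23  28  31  34  33]
 [ 33  33  32  32  33  37  36  31  33  31  32  32  33  31  31  32  32  32
   30  25  24  23  27  33  33  28  25  21  22  29  31  33  35  31]]
```

```bash
cat >> h.py <<'E'
from scipy.spatial.transform import Rotation as R
def rows(target,yaw,pos=None,rot=None):
    st=ctrl.read_state()
    pos=st['eef_pos'] if pos is None else np.array(pos); rot=st['tool_rot'] if rot is None else rot
    R0=R.from_euler('xyz',rot);Rt=R.from_euler('xyz',[np.pi,0,yaw])
    t=R0.inv().apply(np.array(target)-pos)/40;rv=np.degrees((R0.inv()*Rt).as_rotvec())
    print('row',t.round(4),rv.round(2),'from',pos.round(1),np.round(rot,4),'t',st['clock'])
E
python3 -c "
from h import *
rows([625.4,-12,130],.01,[263.717,594.114,231.313])"
```

```text
row [-10.1807  14.4126   2.5325] [-0.    0.   65.49] from [263.7 594.1 231.3] [-3.1416  0.      1.153 ] t 1.95
```

```bash
python3 -m creep '-10.18 14.41 2.53 0 0 65.5 0;-10.18 14.41 2.53 0 0 65.5 0;-10.18 14.41 2.53 0 0 65.5 0;-10.18 14.41 2.53 0 0 65.5 0;-10.18 14.41 2.53 0 0 65.5 0;-10.18 14.41 2.53 0 0 65.5 0;-10.18 14.41 2.53 0 0 65.5 0;-10.18 14.41 2.53 0 0 65.5 0;-10.18 14.41 2.53 0 0 65.5 0;-10.18 14.41 2.53 0 0 65.5 0'
python3 -c "
from h import *
rows([625.4,-12,110],.01)"
```

```text
clock: 2.78
eef_pos: [475.8, 238.4, 172.1]
tool_rot: [-3.141, -0.001, 0.005]
force: [0.8, -0.1, 0.5]
width: 85.5
row [3.7079 6.2796 1.5544] [-0.01 -0.03 -0.29] from [475.8 238.4 172.1] [-3.1415e+00 -6.0000e-04  5.0000e-03] t 2.7833
```

```bash
python3 -m creep '3.7 6.28 1.55 0 0 -0.3 0;3.7 6.28 1.55 0 0 -0.3 0;3.7 6.28 1.55 0 0 -0.3 0;3.7 6.28 1.55 0 0 -0.3 0;3.7 6.28 1.55 0 0 -0.3 0;3.7 6.28 1.55 0 0 -0.3 0;3.7 6.28 1.55 0 0 -0.3 0;3.7 6.28 1.55 0 0 -0.3 0;3.7 6.28 1.55 0 0 -0.3 0;3.7 6.28 1.55 0 0 -0.3 0'
python3 - <<'E'
from h import *
d=ctrl.get_image('top');s=ctrl.get_image('side')
P=calpts(626.3,-70,.01,7)
overlay(d,P,195,150,335,240,5,'o3.png')
overlay(s,P,220,130,350,230,5,'o4.png')
rows([625.4,-12,110],.01)
E
```

```text
clock: 3.62
eef_pos: [625.2, -9.8, 109.8]
tool_rot: [-3.141, 0.001, 0.014]
force: [0.1, 0.5, -0.3]
width: 85.1
row [0.0086 0.1125 0.0056] [-0.09  0.03  0.42] from [625.   -7.5 110.2] [-3.14e+00  5.00e-04  1.74e-02] t 3.7167
```

View pics/o3.png

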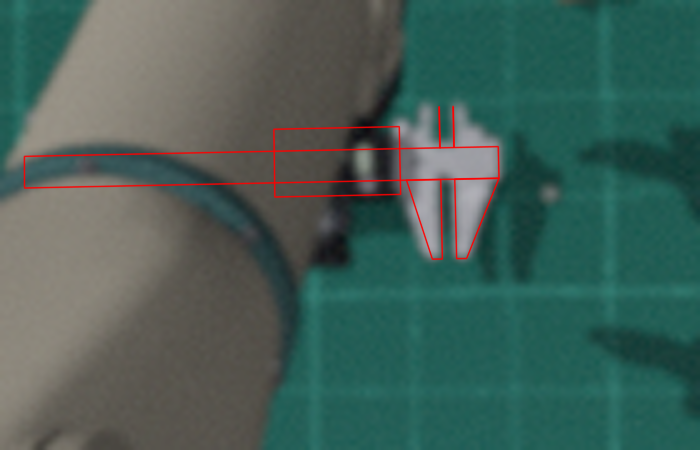

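View pics/o4.png

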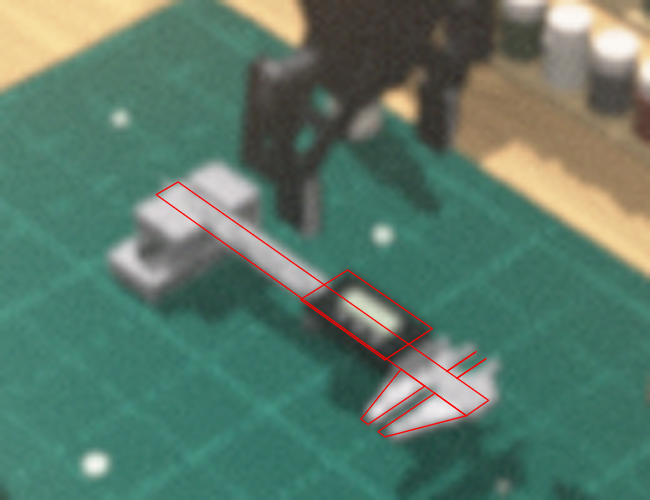

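```bash
python3 -m creep '0 0.05 0.6 0 0 0 0;0 0.05 1.2 0 0 0 0;0 0.05 1.2 0 0 0 0;0 0.05 1.2 0 0 0 0'
python3 - <<'E'
from h import *
for i in range(4):
    s=ctrl.get_image('side');st=ctrl.read_state();print(st['eef_pos'].round(2),st['tool_rot'].round(4),st['force'].round(2),st['torque'].round(2))
crop(s,220,130,350,230,5,'s5.png')
E
```

```text
clock: 4.05
eef_pos: [624.3, -9.8, 61.7]
tool_rot: [-3.141, 0.003, 0.017]
force: [-0.1, 0.3, -0.2]
width: 85.4
[625.48 -10.32  62.8 ] [-3.141  0.     0.017] [0.58 0.75 0.77] [-0.   -0.01 -0.02]
[626.21 -10.72  63.45] [-3.1413e+00 -1.6000e-03  1.6600e-02] [-0.63 -0.55  0.62] [-0.03  0.04  0.05]
[626.53 -11.06  63.74] [-3.1415e+00 -2.4000e-03  1.6200e-02] [ 0.3  -0.26 -1.16] [ 0.08 -0.05  0.01]
[626.61 -11.28  63.78] [-3.1415e+00 -2.7000e-03  1.5900e-02] [-0.82  0.21 -0.08] [-0.01 -0.   -0.01]
```

View pics/s5.png

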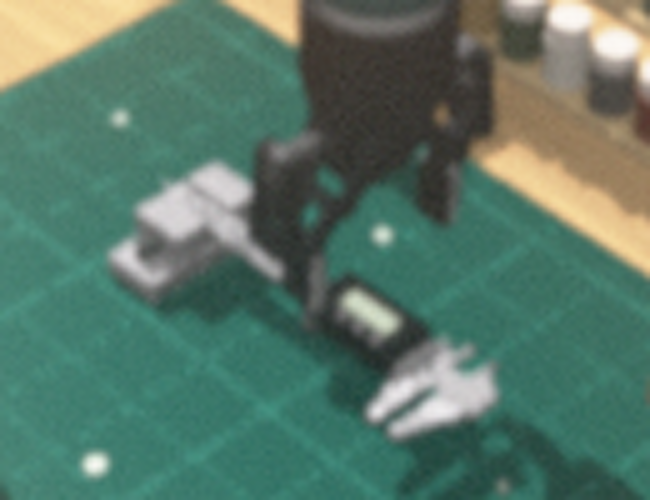

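```bash
python3 -m creep '-0.02 0 0.4 0 0 0.3 0;-0.02 0 0.8 0 0 0.3 0;-0.02 0 1.1 0 0 0.3 0;-0.02 0 1.12 0 0 0.3 0;-0.02 0 1.12 0 0 0.3 0;-0.02 0 1.12 0 0 0.3 0;-0.02 0 1.12 0 0 0.3 0'
python3 - <<'E'
from h import *
for i in range(2):
    s=ctrl.get_image('side');st=ctrl.read_state();print(st['eef_pos'].round(2),st['tool_rot'].round(4),st['force'].round(2),st['torque'].round(2))
d=ctrl.get_image('top')
crop(s,240,150,340,230,6,'s6.png');crop(d,240,150,320,230,6,'t6.png')
E
```

```text
clock: 4.83
eef_pos: [625.5, -11.9, 18.3]
tool_rot: [3.141, -0.002, 0.01]
force: [-0.2, 0.5, 0.1]
width: 85.4
[625.48 -11.93  18.31] [ 3.1415e+00 -1.7000e-03  9.7000e-03] [ 0.2   0.23 -0.59] [ 0.05  0.01 -0.02]
[625.36 -11.9   18.22] [ 3.1416e+00 -1.5000e-03  9.7000e-03] [-0.5 -1.4 -0.1] [ 0.    0.01 -0.02]
```

View pics/s6.png

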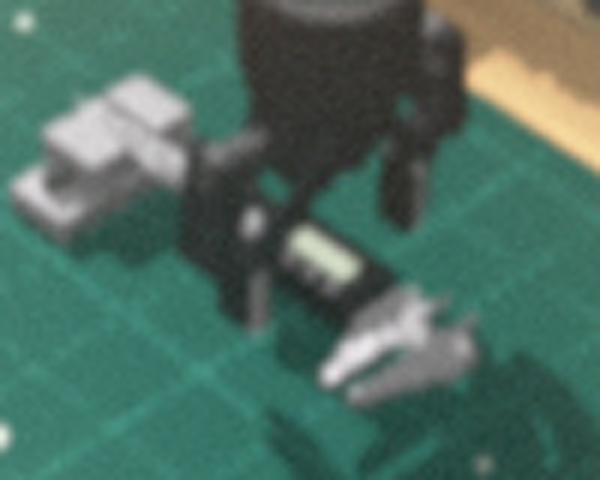

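View pics/t6.png

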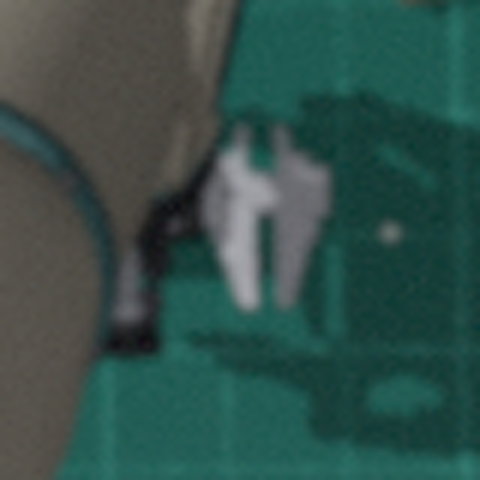

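```bash
python3 -m creep '0 0 0 0 0 0 0.5;0 0 0 0 0 0 0.5;0 0 0 0 0 0 0.5;0 0 0 0 0 0 0.5;0 0 0 0 0 0 0.53'; python3 -m creep '0 0 0 0 0 0 0.57;0 0 0 0 0 0 0.57';python3 -m creep '0 0 0 0 0 0 0.6;0 0 0 0 0 0 0.6'
python3 - <<'E'
from h import *
for i in range(3):
    s=ctrl.get_image('side');st=ctrl.read_state();print(st['eef_pos'].round(2),st['tool_rot'].round(4),st['force'].round(2),st['torque'].round(3),st['width'])
E
```

```text
clock: 5.4
eef_pos: [624.7, -11.8, 17.3]
tool_rot: [-3.142, 0.0, 0.01]
force: [-0.6, -0.1, -0.6]
width: 40.1
clock: 5.57
eef_pos: [624.7, -11.9, 17.3]
tool_rot: [-3.142, 0.0, 0.01]
force: [-0.2, -0.7, -0.6]
width: 37.0
clock: 5.73
eef_pos: [624.6, -11.8, 17.3]
tool_rot: [-3.142, 0.0, 0.01]
force: [-0.2, 1.0, 0.5]
width: 34.2
[624.57 -11.81  17.28] [-3.1415e+00  3.0000e-04  9.8000e-03] [-0.5   0.74 -0.01] [0.011 0.135 0.001] 34.11877634524038
[624.56 -11.8   17.3 ] [-3.1415e+00  3.0000e-04  9.8000e-03] [-0.39  0.57 -0.26] [-0.01   0.092 -0.018] 34.15845078153921
[624.6  -11.78  17.3 ] [-3.1415e+00  2.0000e-04  9.8000e-03] [-0.13 -0.31 -0.16] [0.102 0.047 0.003] 34.00253136444812
```

```bash
python3 -m creep '0 0 0 0 0 0 0.68;0 0 0 0 0 0 0.72;0 0 0 0 0 0 0.72'; python3 - <<'E'
from h import *
for i in range(2):
    s=ctrl.get_image('side');st=ctrl.read_state();print(st['eef_pos'].round(2),st['tool_rot'].round(4),st['force'].round(2),st['torque'].round(3),st['width'])
E
python3 -m creep '0 -0.03 0 0 0 0 0.72;0 -0.07 0 0 0 0 0.72;0 -0.12 0 0 0 0 0.72;0 -0.17 0 0 0 0 0.72;0 -0.17 0 0 0 0 0.72'
python3 - <<'E'
from h import *
for i in range(2):
    s=ctrl.get_image('side');st=ctrl.read_state();print(st['eef_pos'].round(2),st['tool_rot'].round(4),st['force'].round(2),st['torque'].round(3),st['width'])
crop(s,240,150,340,230,6,'s7.png')
E
```

```text
clock: 6.13
eef_pos: [624.6, -11.8, 17.5]
tool_rot: [-3.141, 0.0, 0.01]
force: [-1.3, -0.2, 2.7]
width: 32.7
[624.62 -11.81  17.51] [-3.1415e+00  2.0000e-04  9.8000e-03] [-1.56  1.09  1.64] [ 0.011  0.288 -0.006] 32.780013823708714
[624.61 -11.78  17.48] [-3.1415e+00  2.0000e-04  9.8000e-03] [-1.55  0.7   2.61] [0.021 0.335 0.001] 32.87880852592455
clock: 6.65
eef_pos: [624.5, -4.5, 17.4]
tool_rot: [-3.141, 0.0, 0.01]
force: [-3.3, -0.4, 3.8]
width: 33.0
[624.49  -4.45  17.46] [-3.1412e+00  3.0000e-04  1.0300e-02] [-2.03 -0.66  5.19] [-0.196  0.531  0.039] 32.880492934879854
[624.5   -4.47  17.43] [-3.141e+00  3.000e-04  1.020e-02] [-1.69 -0.49  5.38] [-0.104  0.501 -0.008] 32.70274863430599
```

View pics/s7.png

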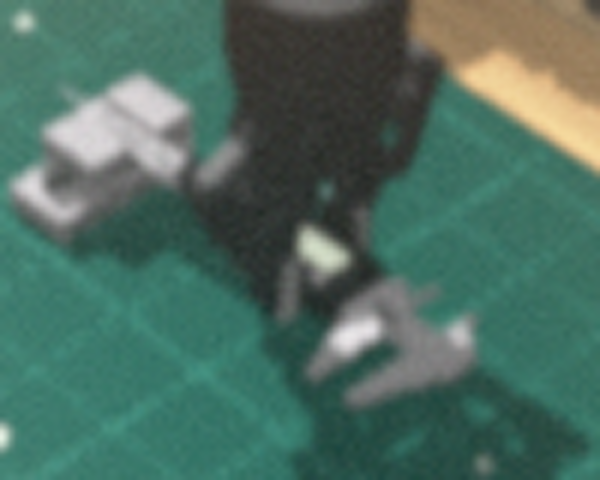

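```bash
python3 -m creep '0 -0.1 0 0 0 0 0.72;0 -0.2 0 0 0 0 0.72;0 -0.3 0 0 0 0 0.72;0 -0.4 0 0 0 0 0.72;0 -0.5 0 0 0 0 0.72;0 -0.6 0 0 0 0 0.72;0 -0.6 0 0 0 0 0.72'; python3 -m creep '0 -0.1 0 0 0 0 0.72;0 -0.2 0 0 0 0 0.72;0 -0.3 0 0 0 0 0.72;0 -0.4 0 0 0 0 0.72;0 -0.5 0 0 0 0 0.72;0 -0.6 0 0 0 0 0.72;0 -0.6 0 0 0 0 0.72'
python3 - <<'E'
from h import *
for i in range(2):
    s=ctrl.get_image('side');st=ctrl.read_state();print(st['eef_pos'].round(2),st['tool_rot'].round(4),st['force'].round(2),st['torque'].round(3),st['width'])
crop(s,220,130,340,230,5,'s8.png')
E
```

```text
clock: 7.33
eef_pos: [624.1, 20.8, 17.4]
tool_rot: [-3.14, 0.001, 0.011]
force: [-2.2, 1.6, 6.2]
width: 33.1
clock: 7.92
eef_pos: [623.7, 44.8, 17.4]
tool_rot: [-3.14, 0.001, 0.011]
force: [-2.9, -0.9, 6.4]
width: 32.7
[623.68  44.8   17.43] [-3.1402e+00  1.0000e-03  1.1100e-02] [-3.4   0.89  6.25] [ 0.001  0.685 -0.043] 33.22298255607766
[623.7   44.8   17.44] [-3.14e+00  9.00e-04  1.11e-02] [-3.84  0.4   5.65] [0.048 0.682 0.004] 32.97597427269181
```

View pics/s8.png

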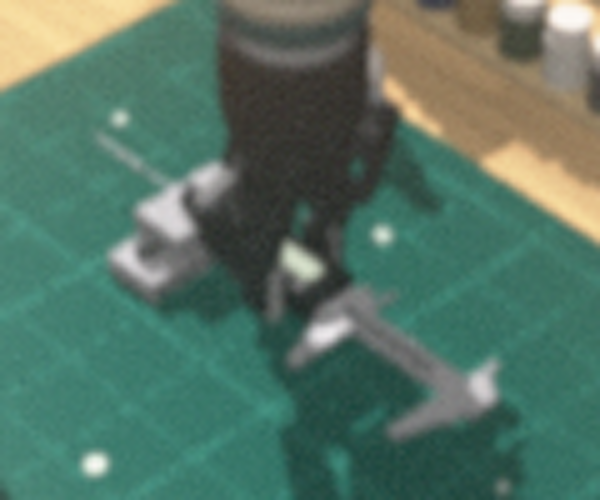

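```bash
python3 -m creep '0 0 0 0 0 0 0.5;0 0 0 0 0 0 0.2;0 0 0 0 0 0 0;0 0 0 0 0 0 0;0 0 0 0 0 0 0;0 0 -0.6 0 0 0 0;0 0 -1.5 0 0 0 0;0 0 -2.4 0 0 0 0;0 0 -2.4 0 0 0 0'
python3 - <<'E'
from h import *
for i in range(2):
    s=ctrl.get_image('side');st=ctrl.read_state();print(st['eef_pos'].round(2),st['tool_rot'].round(4),st['force'].round(2),st['torque'].round(3),st['width'])
crop(s,220,130,340,230,5,'s9.png')
rows([429,102,110],.01)
E
```

```text
clock: 8.77
eef_pos: [629.1, 42.7, 120.1]
tool_rot: [-3.141, -0.012, 0.009]
force: [-0.1, -1.1, 0.5]
width: 85.9
[627.46  42.84 117.36] [-3.1411 -0.0085  0.0095] [ 0.23  0.2  -1.26] [-0.025  0.014 -0.003] 85.3389095988078
[625.5   43.07 115.08] [-3.1411 -0.0038  0.0098] [ 0.1  -0.15 -0.62] [-0.034 -0.034 -0.017] 85.5116270970865
row [-4.8983 -1.5214  0.1089] [-0.03 -0.22 -0.01] from [625.5  43.1 115.1] [-3.1411 -0.0038  0.0098] t 8.8667
```

View pics/s9.png

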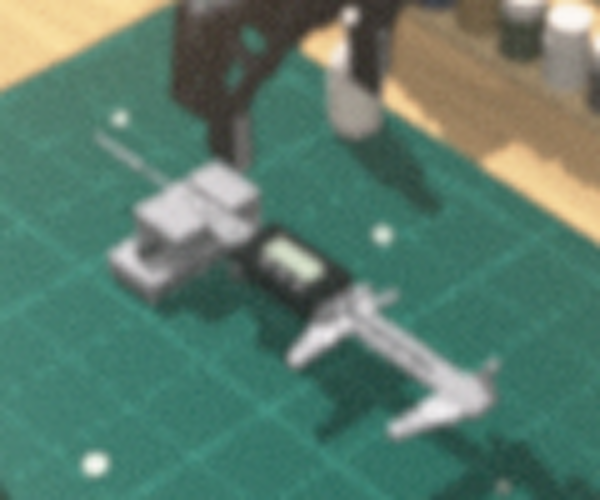

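```bash
python3 -m creep '-1 -0.3 0 0 0 0 0;-2 -0.6 0.1 0 0 0 0;-3 -0.9 0.3 0 0 0 0;-3.9 -1.2 0.5 0 0 0 0;-4.5 -1.38 0.6 0 0 0 0;-4.86 -1.49 0.6 0 0 0 0;-4.86 -1.49 0.6 0 0 0 0;-4.86 -1.49 0.6 0 0 0 0;-4.86 -1.49 0.6 0 0 0 0'
python3 - <<'E'
from h import *
for i in range(3):
    s=ctrl.get_image('side');st=ctrl.read_state();print(st['eef_pos'].round(2),st['tool_rot'].round(4),st['force'].round(2),st['torque'].round(3),st['width'])
d=ctrl.get_image('top')
crop(s,150,150,270,250,5,'s10.png');crop(d,160,210,280,310,5,'t10.png')
E
```

```text
clock: 9.62
eef_pos: [430.6, 100.4, 89.0]
tool_rot: [3.141, -0.001, 0.009]
force: [0.6, 0.0, 0.3]
width: 85.6
[430.79 100.28  89.11] [ 3.1413e+00 -1.4000e-03  8.9000e-03] [ 0.05 -0.18 -0.79] [-0.025 -0.013  0.017] 85.24089999939653
[430.74 100.24  89.19] [ 3.1413e+00 -1.4000e-03  8.8000e-03] [ 0.28  0.02 -0.08] [-0.005  0.008  0.035] 85.27025352128382
[430.56 100.22  89.22] [ 3.1414e+00 -1.2000e-03  8.7000e-03] [ 0.26  0.48 -0.13] [-0.035  0.014  0.015] 85.25492283868292
```

View pics/s10.png

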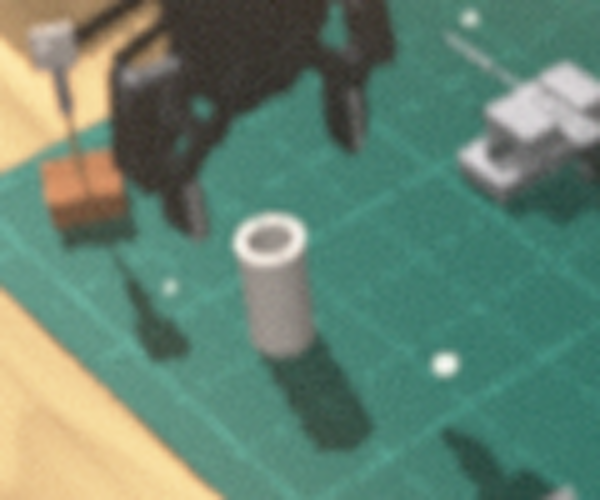

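View pics/t10.png

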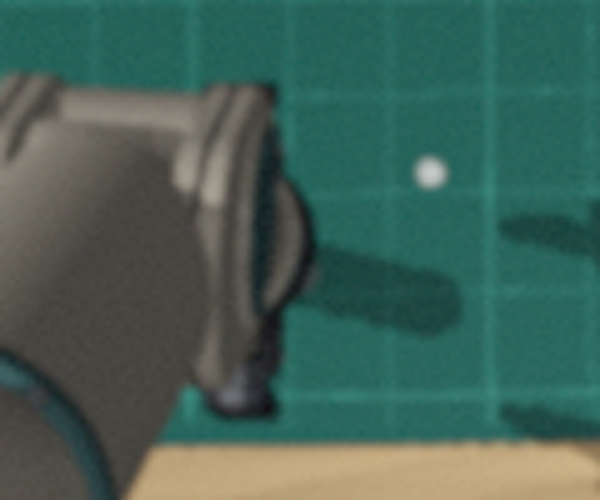

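```bash
python3 -m creep '-0.05 -0.06 0.3 0 0 0 0;-0.05 -0.06 0.6 0 0 0 0;-0.05 -0.06 0.9 0 0 0 0;-0.05 -0.06 1.13 0 0 0 0;-0.05 -0.06 1.13 0 0 0 0.3;-0.05 -0.06 1.13 0 0 0 0.45;-0.05 -0.06 1.13 0 0 0 0.5;-0.05 -0.06 1.13 0 0 0 0.5;-0.05 -0.06 1.13 0 0 0 0.5'
python3 - <<'E'
from h import *
for i in range(2):
    s=ctrl.get_image('side');st=ctrl.read_state();print(st['eef_pos'].round(2),st['tool_rot'].round(4),st['force'].round(2),st['torque'].round(3),st['width'])
crop(s,150,150,270,250,5,'s11.png')
E
```

```text
clock: 10.57
eef_pos: [427.7, 103.1, 44.7]
tool_rot: [-3.141, -0.001, 0.01]
force: [-0.4, 0.4, 0.4]
width: 43.2
[427.62 103.15  44.64] [-3.1413e+00 -1.2000e-03  9.9000e-03] [-0.25  0.16  0.52] [-0.03   0.038  0.015] 42.736412528317395
[427.56 103.13  44.56] [-3.1413e+00 -1.0000e-03  9.8000e-03] [-0.49  0.44 -0.89] [0.006 0.011 0.019] 42.91029810414282
```

View pics/s11.png

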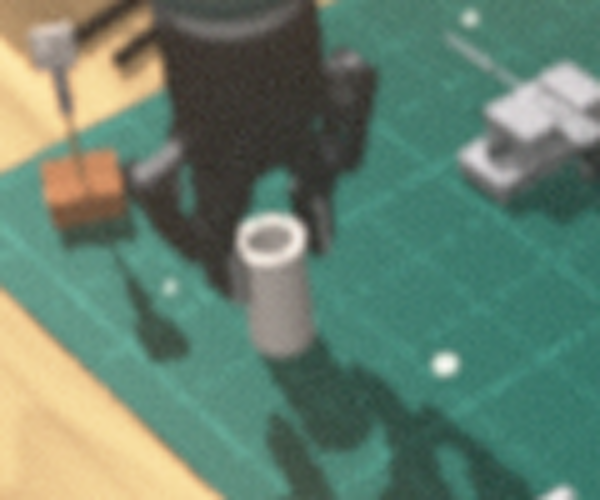

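```bash
python3 - <<'E'
from h import *
s=ctrl.get_image('side')
a=np.linspace(0,6.28,40)
def circ(x,y,z,r):return np.c_[x+r*np.cos(a),y+r*np.sin(a),0*a+z]
def rect(x0,x1,y0,y1,z):return np.array([[x0,y0,z],[x1,y0,z],[x1,y1,z],[x0,y1,z]])
X,Y=427.6,103.1
P=[circ(429.5,101,68,15),circ(429.5,101,3,15),rect(X-21.4-8,X-21.4,Y-11,Y+11,50),rect(X+21.4,X+29.4,Y-11,Y+11,50)]
overlay(s,P,150,150,270,250,5,'s12.png')
E
```

```text
(no output)
```

View pics/s12.png

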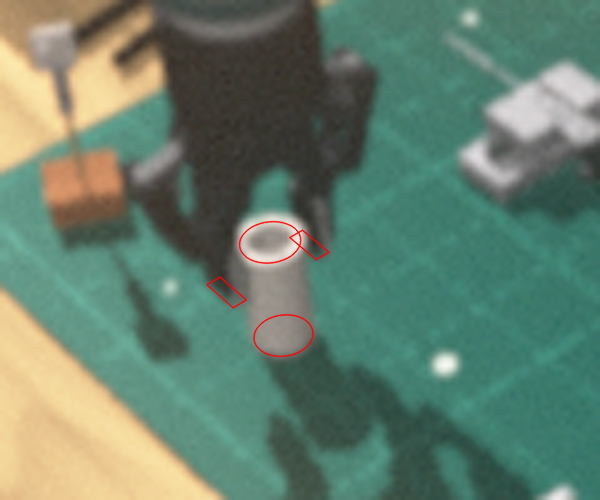

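```bash
python3 -m creep '0 0 0 0 0 0 0.54;0 0 0 0 0 0 0.58;0 0 0 0 0 0 0.62;0 0 0 0 0 0 0.66;0 0 0 0 0 0 0.7;0 0 0 0 0 0 0.74;0 0 0 0 0 0 0.74'
python3 - <<'E'
from h import *
for i in range(2):
    s=ctrl.get_image('side');st=ctrl.read_state();print(st['eef_pos'].round(2),st['tool_rot'].round(4),st['force'].round(2),st['torque'].round(3),st['width'])
E
```

```text
clock: 11.3
eef_pos: [427.3, 103.1, 44.5]
tool_rot: [-3.141, -0.0, 0.01]
force: [-0.3, 0.1, 5.6]
width: 31.9
[427.33 103.09  44.46] [-3.1413e+00 -4.0000e-04  9.7000e-03] [-0.13 -0.55  5.91] [-0.047  0.175 -0.04 ] 31.83921098295476
[427.36 103.09  44.47] [-3.1413e+00 -4.0000e-04  9.7000e-03] [-0.4   0.14  5.35] [-0.007  0.145 -0.005] 31.990297237914355
```

```bash
python3 -m creep '0 0 -0.15 0 0 0 0.74;0 0 -0.5 0 0 0 0.74;0 0 -1 0 0 0 0.74;0 0 -1.5 0 0 0 0.74;0 0 -1.6 0 0 0 0.74;0 0 -1.6 0 0 0 0.74;0 0 -1.6 0 0 0 0.74'
python3 - <<'E'
from h import *
s=ctrl.get_image('side');st=ctrl.read_state();print(st['eef_pos'].round(2),st['tool_rot'].round(4),st['force'].round(2),st['torque'].round(3),st['width'])
crop(s,150,130,270,230,5,'s13.png')
rows([598,-45.5,108],.01)
E
```

```text
clock: 11.98
eef_pos: [427.0, 103.2, 108.0]
tool_rot: [-3.141, -0.0, 0.01]
force: [0.7, -0.3, 0.1]
width: 31.8
[426.68 103.11 107.62] [3.1415e+00 1.0000e-03 1.0100e-02] [ 0.06 -0.16 -0.52] [0.025 0.025 0.01 ] 31.65848910568475
row [ 4.2452  3.7581 -0.0133] [0.01 0.06 0.  ] from [426.7 103.1 107.6] [3.1415e+00 1.0000e-03 1.0100e-02] t 12.0333
```

View pics/s13.png

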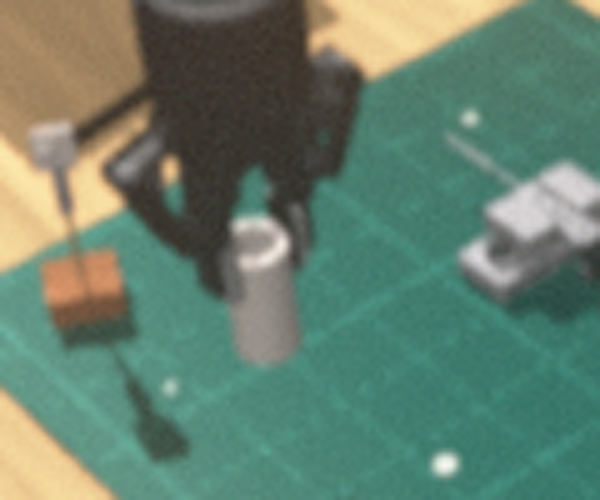

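```bash
python3 -m creep '0.5 0.45 0 0 0 0 0.74;1.2 1.05 0 0 0 0 0.74;2 1.75 0 0 0 0 0.74;2.7 2.4 0 0 0 0 0.74;3.3 2.9 0 0 0 0 0.74;3.8 3.4 0 0 0 0 0.74;4.15 3.65 0 0 0 0 0.74;4.24 3.75 0 0 0 0 0.74;4.24 3.75 0 0 0 0 0.74;4.24 3.75 0 0 0 0 0.74'
python3 - <<'E'
from h import *
for i in range(4):
    s=ctrl.get_image('side')
    st=ctrl.read_state();print(st['eef_pos'].round(2),st['tool_rot'].round(4),st['force'].round(2),st['torque'].round(3),st['width'])
d=ctrl.get_image('top')
crop(s,230,130,350,230,5,'s14.png');crop(d,220,150,340,250,5,'t14.png')
rows([598,-45.5,108],.01)
E
```

```text
clock: 12.87
eef_pos: [596.5, -44.3, 106.9]
tool_rot: [-3.14, 0.003, 0.01]
force: [-0.8, 0.5, -1.1]
width: 32.1
[596.4  -43.72 107.19] [-3.1401  0.0032  0.0109] [-0.5   0.06  0.3 ] [ 0.074  0.037 -0.022] 32.05553641630473
[596.6  -43.53 107.47] [-3.1402e+00  2.6000e-03  1.1400e-02] [-0.32  0.38 -0.2 ] [-0.002  0.001  0.044] 31.87825220111945
[596.93 -43.57 107.75] [-3.1404e+00  1.9000e-03  1.1500e-02] [ 0.52  0.27 -1.01] [-0.025  0.054 -0.008] 31.702444217078394
[597.28 -43.78 108.01] [-3.1407e+00  1.2000e-03  1.1500e-02] [ 0.51  0.17 -0.35] [ 0.057 -0.044  0.013] 31.892601283354804
row [0.0113 0.0369 0.0039] [-0.04  0.04  0.07] from [597.5 -44.  108.2] [-3.1409e+00  7.0000e-04  1.1300e-02] t 13.1167
```

View pics/s14.png

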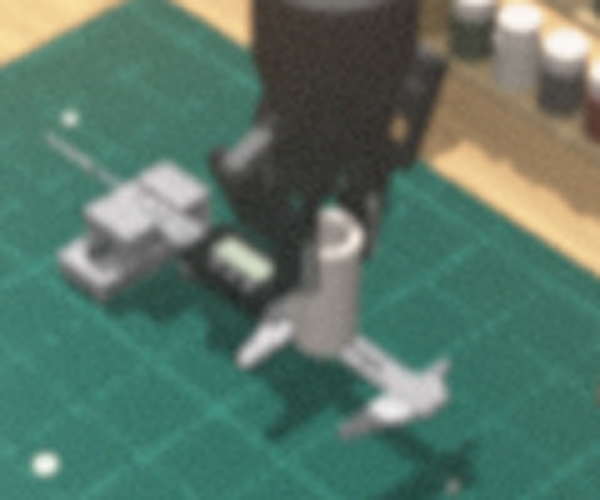

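View pics/t14.png

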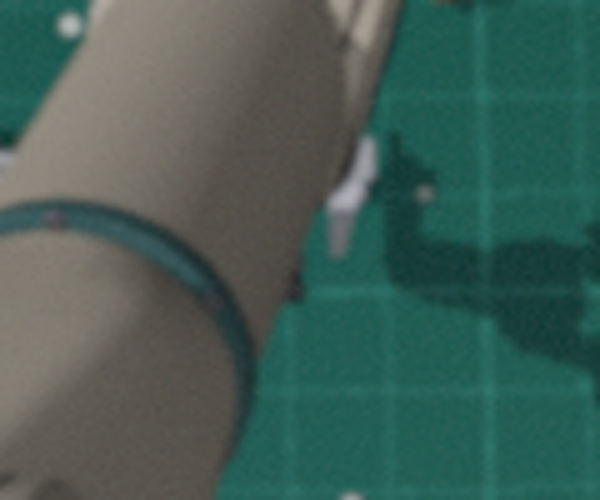

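```bash
python3 - <<'E'
from h import *
s=ctrl.get_image('side');st=ctrl.read_state();X,Y,Z=st['eef_pos'];print(st['eef_pos'])
a=np.linspace(0,6.28,40)
def circ(x,y,z,r):return np.c_[x+r*np.cos(a),y+r*np.sin(a),0*a+z]
P=[circ(X,Y,Z-44.5+3,16.5),circ(X,Y,Z-44.5+68,16.5)]+calpts(626.3,-70,.012,63.6)
overlay(s,P,230,130,350,230,6,'s15.png')
E
```

```text
[597.7948026  -44.29992376 108.26826704]
```

View pics/s15.png

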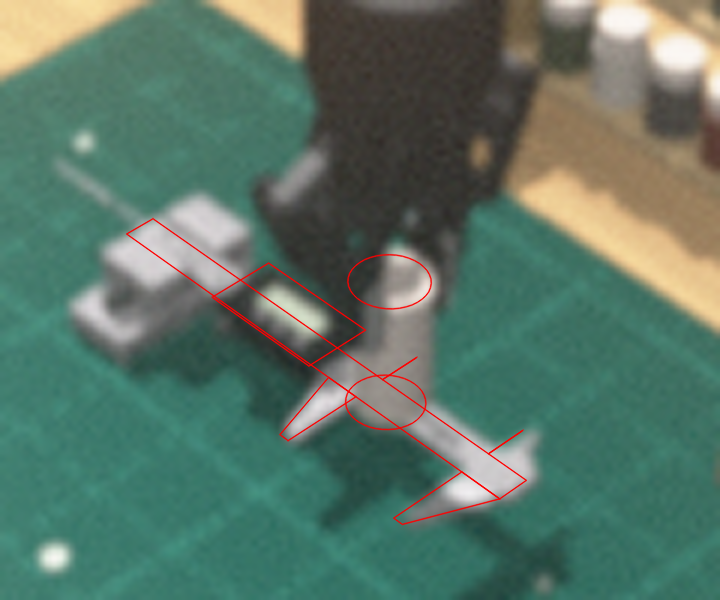

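```bash
python3 -m creep '0 0 0.2 0 0 0 0.74;0 0 0.5 0 0 0 0.74;0 0 0.8 0 0 0 0.74;0 0 1.1 0 0 0 0.74;0 0 1.3 0 0 0 0.74;0 0 1.42 0 0 0 0.74;0 0 1.5 0 0 0 0.74;0 0 1.5 0 0 0 0.74;0 0 1.5 0 0 0 0.74'
python3 - <<'E'
from h import *
for i in range(3):
    s=ctrl.get_image('side')
    st=ctrl.read_state();print(st['eef_pos'].round(2),st['tool_rot'].round(4),st['force'].round(2),st['torque'].round(3),st['width'])
crop(s,230,130,350,230,5,'s16.png')
E
```

```text
clock: 13.92
eef_pos: [598.4, -45.4, 48.2]
tool_rot: [3.141, -0.0, 0.01]
force: [0.5, -0.2, -1.0]
width: 32.3
[598.61 -45.42  48.47] [ 3.1415e+00 -7.0000e-04  9.7000e-03] [-0.2   0.79  0.7 ] [-0.018 -0.042  0.015] 32.17401859715609
[598.7  -45.37  48.65] [ 3.1415e+00 -1.0000e-03  9.8000e-03] [-0.06  0.68  0.11] [ 0.01  -0.02  -0.035] 31.795275182588774
[598.72 -45.31  48.7 ] [ 3.1416e+00 -1.1000e-03  9.8000e-03] [ 0.68  0.01 -0.92] [-0.065 -0.015  0.02 ] 31.947311878337192
```

View pics/s16.png

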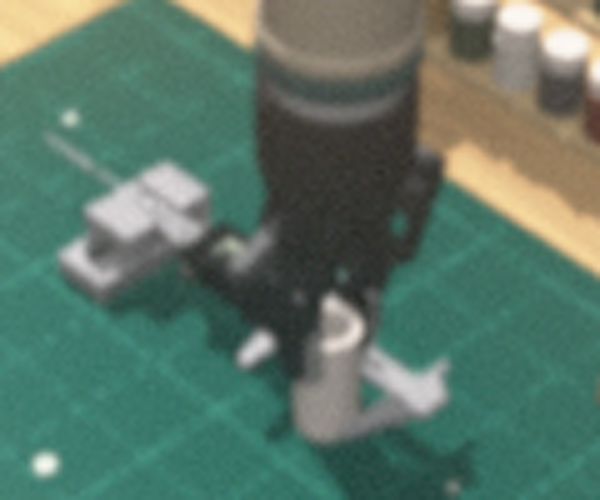

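```bash
python3 - <<'E'
from h import *
ims=[]
for i in range(4):
    d=ctrl.get_image('side');ims.append(d['img'].astype(float))
d=dict(d);im=np.mean(ims,0);d['img']=np.clip((im-60)*1.7,0,255).astype(np.uint8)
crop(d,275,175,325,225,12,'s17.png')
st=ctrl.read_state();X,Y,Z=st['eef_pos'];print(st['eef_pos'])
a=np.linspace(0,6.28,40)
P=[np.c_[X+16.5*np.cos(a),Y+16.5*np.sin(a),0*a+Z-44.5+3]]+calpts(626.3,-70,.012,63.6)
overlay(d,P,275,175,325,225,12,'s18.png')
E
```

```text
[598.4726071  -45.27243761  48.51385039]
```

View pics/s17.png

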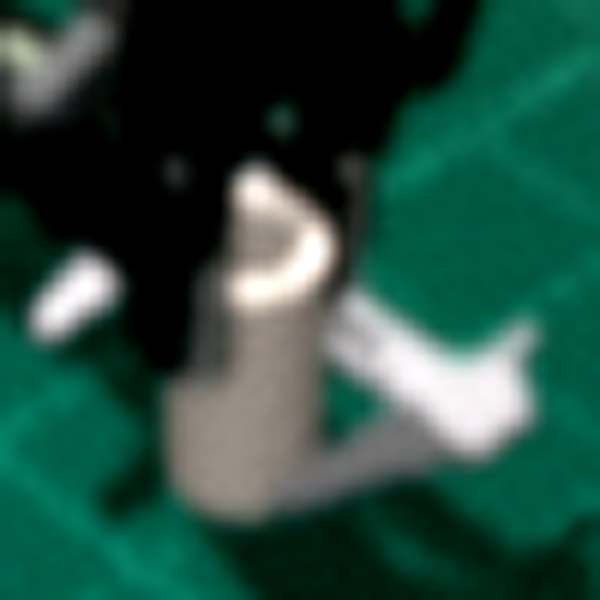

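View pics/s18.png

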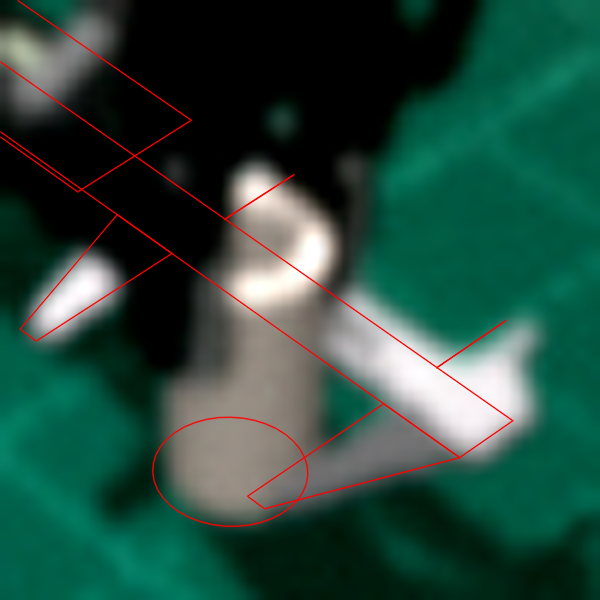

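```bash
python3 -m creep '0 0 0.04 0 0 0 0.74;0 0 0.07 0 0 0 0.74;0 0 0.08 0 0 0 0.74;0 0 0.08 0 0 0 0.74'
python3 -m creep '0 0 0.0125 0 0 0 0.74;0 0 0.0125 0 0 0 0.74'
python3 -m creep '0 0 0.0125 0 0 0 0.74;0 0 0.0125 0 0 0 0.74'
python3 - <<'E'
from h import *
for i in range(3):
    s=ctrl.get_image('side')
    st=ctrl.read_state();print(st['eef_pos'].round(2),st['tool_rot'].round(4),st['force'].round(2),st['torque'].round(3),st['width'])
E
```

```text
clock: 14.6
eef_pos: [598.1, -45.3, 44.7]
tool_rot: [-3.142, 0.0, 0.01]
force: [0.1, -0.1, -0.0]
width: 31.8
clock: 14.77
eef_pos: [598.2, -45.3, 44.6]
tool_rot: [-3.141, 0.0, 0.01]
force: [-0.6, 0.6, 1.3]
width: 32.0
clock: 14.93
eef_pos: [598.3, -45.3, 44.5]
tool_rot: [-3.141, -0.0, 0.01]
force: [-1.4, 0.8, 5.2]
width: 31.7
[598.26 -45.33  44.5 ] [-3.1414e+00 -1.0000e-04  9.7000e-03] [-1.11 -0.24  4.89] [0.05  0.412 0.032] 31.9524301066568
[598.28 -45.32  44.53] [-3.1414e+00 -2.0000e-04  9.7000e-03] [-1.11  0.79  4.7 ] [ 0.074  0.376 -0.018] 31.67387261501106
[598.25 -45.33  44.49] [-3.1414e+00 -1.0000e-04  9.7000e-03] [-0.76  1.19  5.51] [ 0.051  0.381 -0.059] 31.90722572524365
```

```bash
python3 -m creep '0 0 -0.005 0 0 0 0.68;0 0 -0.005 0 0 0 0.64;0 0 -0.005 0 0 0 0.6;0 0 -0.005 0 0 0 0.5;0 0 -0.005 0 0 0 0.3;0 0 -0.005 0 0 0 0.1;0 0 -0.005 0 0 0 0;0 0 -0.005 0 0 0 0;0 0 -0.005 0 0 0 0'
python3 - <<'E'
from h import *
for i in range(2):
    s=ctrl.get_image('side')
    st=ctrl.read_state();print(st['eef_pos'].round(2),st['tool_rot'].round(4),st['force'].round(2),st['torque'].round(3),st['width'])
crop(s,230,130,350,230,5,'s19.png')
E
```

```text
clock: 15.83
eef_pos: [598.2, -45.3, 44.1]
tool_rot: [3.142, 0.0, 0.01]
force: [0.1, 0.2, 0.5]
width: 85.6
[598.24 -45.32  44.1 ] [-3.1416  0.      0.0097] [-0.57  0.26 -0.26] [ 0.067 -0.073  0.003] 85.50250502297753
[598.24 -45.29  44.11] [-3.1416  0.      0.0098] [ 0.29  0.52 -0.54] [-0.011  0.007 -0.01 ] 85.03895793792434
```

View pics/s19.png

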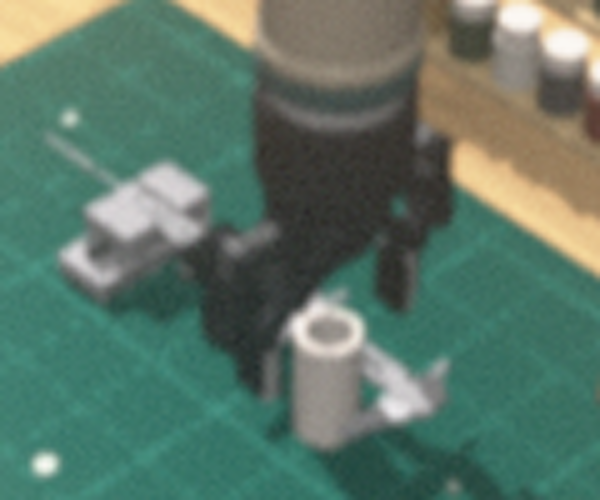

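```bash
python3 -m creep '0 0 -0.3 0 0 0 0;0 0 -0.9 0 0 0 0;0 0 -1.5 0 0 0 0;0.1 -0.4 -1.7 0 0 0 0;0.3 -1.2 -1.7 0 0 0 0;0.55 -1.9 -1.6 0 0 0 0;0.66 -2.25 -1.3 0 0 0 0;0.66 -2.25 -1 0 0 0 0;0.66 -2.25 -0.6 0 0 0 0;0.66 -2.25 -0.6 0 0 0 0'
python3 - <<'E'
from h import *
for i in range(4):
    s=ctrl.get_image('side')
    st=ctrl.read_state();print(st['eef_pos'].round(2),st['tool_rot'].round(4),st['force'].round(2),st['torque'].round(3),st['width'])
d=ctrl.get_image('top')
crop(s,230,130,350,230,5,'s20.png');crop(d,230,150,330,230,6,'t20.png')
rows([624,44.8,17.5],.01)
E
```

```text
clock: 16.77
eef_pos: [620.8, 43.8, 65.0]
tool_rot: [3.14, 0.006, 0.009]
force: [-1.1, -0.1, -0.6]
width: 85.4
[621.66  43.39  66.34] [3.1401 0.0047 0.0086] [-0.11 -0.16 -0.08] [ 0.    -0.013 -0.012] 85.24326459115913
[622.7   43.26  67.44] [3.1403e+00 2.5000e-03 8.1000e-03] [ 0.19 -0.19  0.13] [-0.009  0.02  -0.029] 85.2107260615949
[623.52  43.32  68.22] [3.1406e+00 6.0000e-04 8.0000e-03] [ 0.44 -0.02  0.04] [-0.044  0.013 -0.02 ] 85.40514082188885
[624.    43.58  68.7 ] [ 3.1409e+00 -5.0000e-04  8.2000e-03] [ 0.16 -0.35  0.03] [-0.035 -0.06   0.03 ] 85.56395435108776
row [-0.0069 -0.0251  1.2857] [ 0.03 -0.06 -0.09] from [624.2  43.8  68.9] [ 3.1412e+00 -1.1000e-03  8.4000e-03] t 17.0167
```

View pics/s20.png

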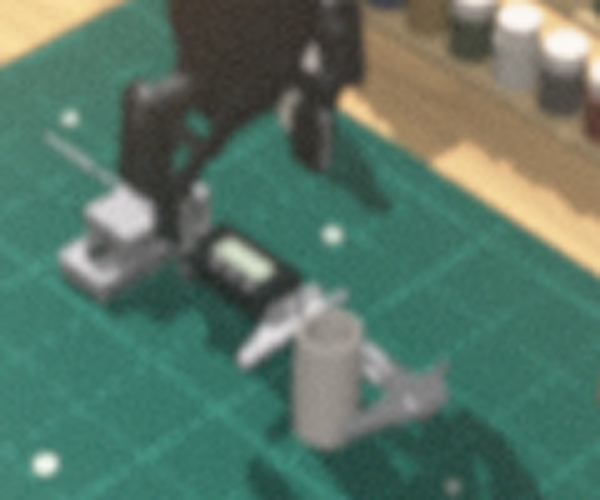

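View pics/t20.png

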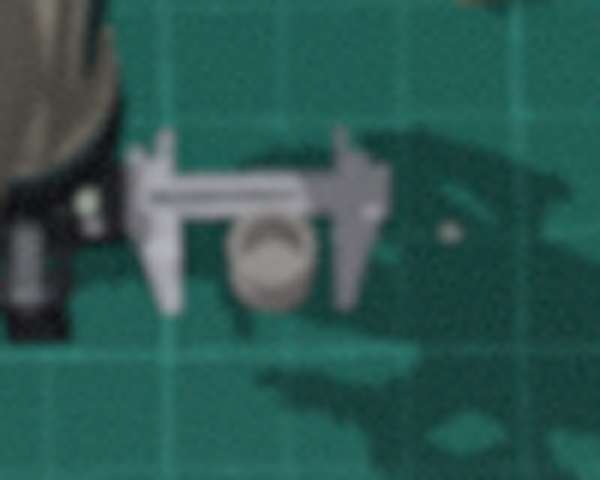

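```bash
python3 -m creep '0 0 0.3 0 0 -0.1 0;0 0 0.7 0 0 -0.1 0;0 0 1.1 0 0 -0.1 0;0 0 1.25 0 0 -0.1 0;0 0 1.28 0 0 -0.1 0;0 0 1.28 0 0 -0.1 0;0 0 1.28 0 0 -0.1 0.3;0 0 1.28 0 0 -0.1 0.5;0 0 1.28 0 0 -0.1 0.52;0 0 1.28 0 0 -0.1 0.53'
python3 - <<'E'
from h import *
for i in range(2):
    s=ctrl.get_image('side')
    st=ctrl.read_state();print(st['eef_pos'].round(2),st['tool_rot'].round(4),st['force'].round(2),st['torque'].round(3),st['width'])
crop(s,230,130,350,230,5,'s21.png')
E
```

```text
clock: 17.85
eef_pos: [624.2, 45.0, 17.6]
tool_rot: [-3.141, -0.001, 0.012]
force: [0.2, 0.3, -0.4]
width: 40.9
[624.08  45.08  17.46] [-3.1414e+00 -8.0000e-04  1.1600e-02] [ 0.1  -0.19  0.21] [-0.024 -0.019 -0.065] 40.25108953636252
[624.    45.01  17.35] [-3.1415e+00 -6.0000e-04  1.1600e-02] [0.57 0.35 0.06] [-0.046  0.026  0.044] 40.16210872127231
```

View pics/s21.png

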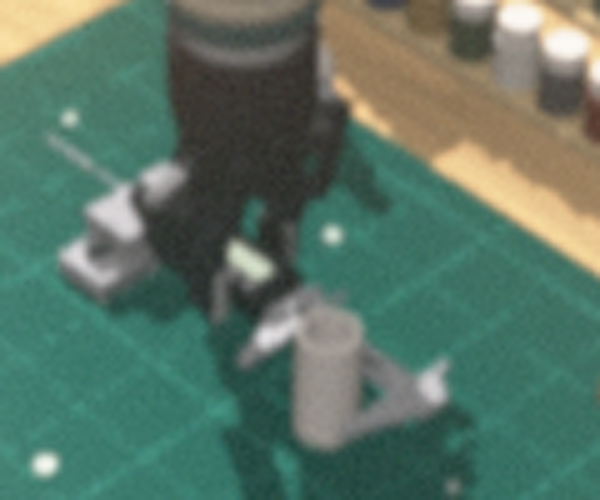

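```bash
python3 -m creep '0 0 0 0 0 0 0.56;0 0 0 0 0 0 0.58;0 0 0 0 0 0 0.6;0 0 0 0 0 0 0.62;0 0 0 0 0 0 0.64;0 0 0 0 0 0 0.66;0 0 0 0 0 0 0.66'
python3 - <<'E'
from h import *
F=[]
for i in range(4):
    s=ctrl.get_image('side')
    st=ctrl.read_state();F.append(np.r_[st['eef_pos'],st['tool_rot'],st['force'],st['torque'],st['width']])
print(np.mean(F,0).round(3))
E
```

```text
clock: 18.53
eef_pos: [623.6, 45.0, 17.1]
tool_rot: [-3.141, 0.0, 0.012]
force: [-1.7, 1.0, 3.5]
width: 32.9
[ 6.23599e+02  4.50290e+01  1.70960e+01 -3.14100e+00  0.00000e+00
  1.20000e-02 -1.87100e+00  3.30000e-02  4.30700e+00  4.90000e-02
  4.32000e-01  8.00000e-03  3.30090e+01]
```

```bash
python3 -m creep '0 0.05 0 0 0 0 0.66;0 0.14 0 0 0 0 0.66;0 0.24 0 0 0 0 0.66;0 0.34 0 0 0 0 0.66;0 0.44 0 0 0 0 0.66;0 0.5 0 0 0 0 0.66;0 0.5 0 0 0 0 0.66'
cat > m.py <<'E'
from h import *
import sys
F=[]
for i in range(int(sys.argv[1])):
    d=ctrl.get_image(sys.argv[2]);st=ctrl.read_state();F.append(np.r_[st['eef_pos'],st['tool_rot'],st['force'],st['torque'],st['width']])
np.set_printoptions(suppress=True)
F=np.array(F);print('t',st['clock'],'pos',F[:,:3].mean(0).round(2),'yaw',F[:,5].mean().round(4),'f',F[:,6:9].mean(0).round(2),'tq',F[:,9:12].mean(0).round(3),'w',F[-1,12].round(1))
if len(sys.argv)>3:
    if sys.argv[2]=='side': crop(d,260,160,330,220,8,sys.argv[3])
    else: crop(d,240,160,320,220,8,sys.argv[3])
E
python3 m.py 4 side s22.png; python3 m.py 1 top t22.png
```

```text
clock: 19.32
eef_pos: [624.0, 24.2, 17.1]
tool_rot: [3.141, 0.0, 0.011]
force: [-2.0, -1.1, 5.0]
width: 33.0
t 19.5167 pos [623.96  24.19  17.04] yaw 0.0111 f [-2.22 -0.52  5.42] tq [-0.174  0.491  0.02 ] w 33.1
t 19.5667 pos [624.    24.22  17.04] yaw 0.0112 f [-1.72 -0.79  5.33] tq [-0.197  0.49   0.011] w 33.1
```

View pics/s22.png

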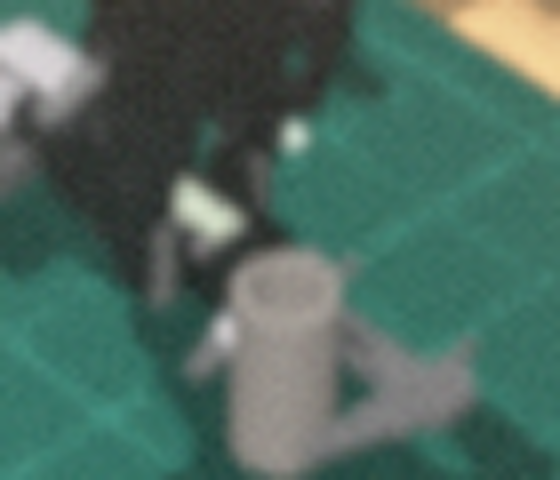

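View pics/t22.png

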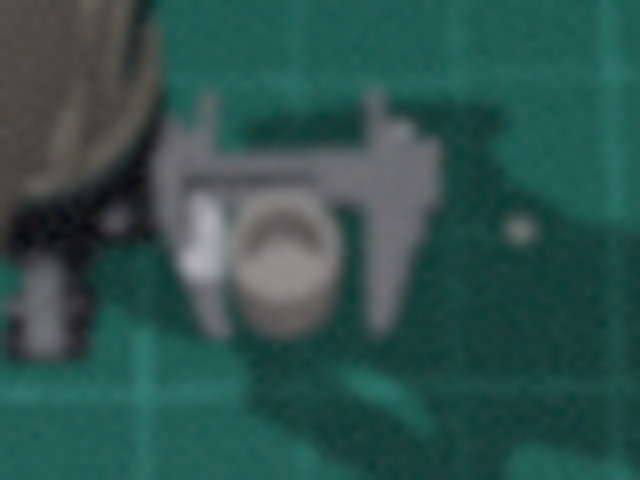

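```bash
python3 -m creep '0 0.03 0 0 0 0 0.66;0 0.06 0 0 0 0 0.66;0 0.09 0 0 0 0 0.66;0 0.12 0 0 0 0 0.66;0 0.15 0 0 0 0 0.66;0 0.17 0 0 0 0 0.66;0 0.17 0 0 0 0 0.66'
python3 m.py 3 side s23.png; python3 m.py 1 top t23.png
```

```text
clock: 20.15
eef_pos: [624.1, 18.7, 17.1]
tool_rot: [-3.141, 0.0, 0.012]
force: [-2.5, 1.1, 5.6]
width: 32.8
t 20.3 pos [624.07  18.62  17.06] yaw 0.0118 f [-1.78  1.12  6.25] tq [0.202 0.461 0.009] w 33.0
t 20.35 pos [624.07  18.64  17.06] yaw 0.0119 f [-1.91  1.1   5.79] tq [ 0.232  0.518 -0.023] w 33.0
```

View pics/t23.png

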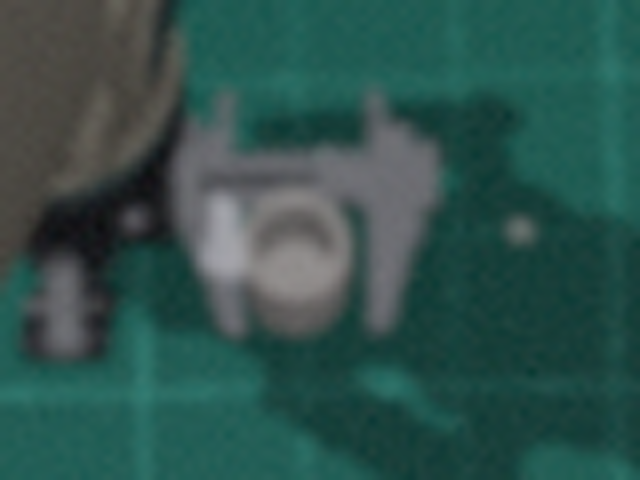

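```bash
python3 -m creep '0 0.025 0 0 0 0 0.66;0 0.05 0 0 0 0 0.66;0 0.05 0 0 0 0 0.66;0 0.05 0 0 0 0 0.66'
python3 m.py 2 side; python3 -m creep '0 0.02 0 0 0 0 0.66;0 0.03 0 0 0 0 0.66;0 0.03 0 0 0 0 0.66;0 0.03 0 0 0 0 0.66';python3 m.py 2 side;python3 m.py 1 top t24.png
```

```text
clock: 20.68
eef_pos: [624.1, 16.7, 17.0]
tool_rot: [-3.141, 0.0, 0.012]
force: [-1.3, 0.7, 5.4]
width: 33.0
t 20.7833 pos [624.09  16.67  17.07] yaw 0.0119 f [-1.61  1.07  5.73] tq [ 0.225  0.441 -0.058] w 33.3
clock: 21.12
eef_pos: [624.1, 15.6, 17.1]
tool_rot: [-3.141, 0.0, 0.012]
force: [-2.7, 1.2, 5.3]
width: 33.1
t 21.2167 pos [624.11  15.6   17.06] yaw 0.012 f [-2.08  1.42  5.6 ] tq [ 0.306  0.481 -0.   ] w 33.3
t 21.2667 pos [624.12  15.61  17.08] yaw 0.012 f [-2.23  1.01  6.54] tq [ 0.292  0.468 -0.006] w 33.1
```

View pics/t24.png

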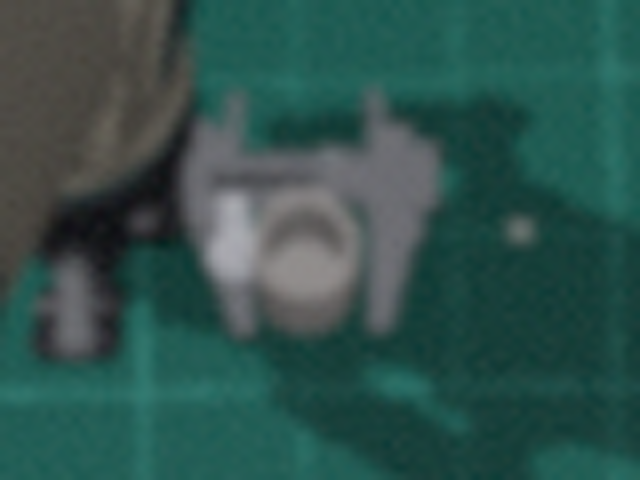

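```bash
for i in 1; do python3 -m creep '0 0.0125 0 0 0 0 0.66;0 0.025 0 0 0 0 0.66;0 0.025 0 0 0 0 0.66;0 0.025 0 0 0 0 0.66'; done;python3 m.py 3 top t25.png
```

```text
clock: 21.6
eef_pos: [624.2, 14.6, 17.1]
tool_rot: [-3.141, -0.0, 0.012]
force: [-3.3, 1.0, 6.0]
width: 32.6
t 21.75 pos [624.11  14.65  17.05] yaw 0.012 f [-1.99  1.46  5.72] tq [ 0.28   0.486 -0.036] w 32.5
```

View pics/t25.png

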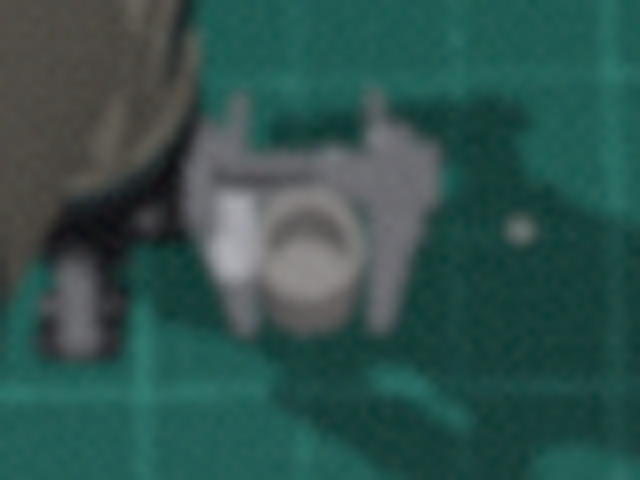

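```bash
python3 -m creep '0 0.0125 0 0 0 0 0.66;0 0.0125 0 0 0 0 0.66;0 0.0125 0 0 0 0 0.66';python3 m.py 2 top; python3 -m creep '0 0.0125 0 0 0 0 0.66;0 0.0125 0 0 0 0 0.66;0 0.0125 0 0 0 0 0.66';python3 m.py 2 top t26.png
```

```text
clock: 22.0
eef_pos: [624.1, 14.1, 17.1]
tool_rot: [-3.141, 0.0, 0.012]
force: [-2.3, 1.7, 5.8]
width: 33.2
t 22.1 pos [624.11  14.16  17.06] yaw 0.012 f [-1.71  0.8   5.4 ] tq [ 0.304  0.498 -0.014] w 32.7
clock: 22.35
eef_pos: [624.1, 13.7, 17.1]
tool_rot: [-3.141, 0.0, 0.012]
force: [-1.7, 1.9, 5.8]
width: 32.7
t 22.45 pos [624.15  13.67  17.08] yaw 0.012 f [-1.86  1.66  5.89] tq [ 0.305  0.467 -0.014] w 33.0
```

View pics/t26.png

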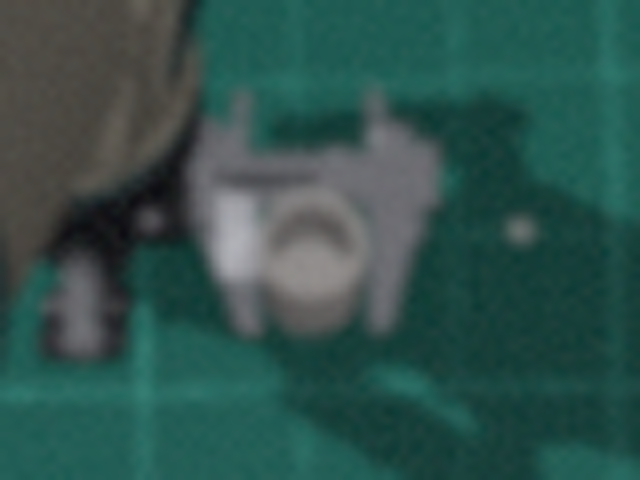

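Still moving freely at baseline friction; I continue in 0.5 mm steps with a force check.

```bash
python3 -m creep '0 0.0125 0 0 0 0 0.66;0 0.0125 0 0 0 0 0.66;0 0.0125 0 0 0 0 0.66';python3 m.py 2 top; python3 -m creep '0 0.01 0 0 0 0 0.66;0 0.01 0 0 0 0 0.66;0 0.01 0 0 0 0 0.66';python3 m.py 3 top t27.png
```

```text
clock: 22.7
eef_pos: [624.1, 13.2, 17.0]
tool_rot: [-3.141, 0.0, 0.012]
force: [-1.9, 1.4, 6.3]
width: 32.6
t 22.8 pos [624.15  13.17  17.07] yaw 0.012 f [-2.52  1.37  6.  ] tq [ 0.294  0.453 -0.006] w 33.4
clock: 23.05
eef_pos: [624.2, 12.8, 17.1]
tool_rot: [-3.141, 0.0, 0.012]
force: [-1.0, 0.5, 5.6]
width: 32.6
t 23.2 pos [624.15  12.79  17.07] yaw 0.012 f [-1.57  1.19  5.85] tq [ 0.309  0.501 -0.027] w 32.7
```

View pics/t27.png

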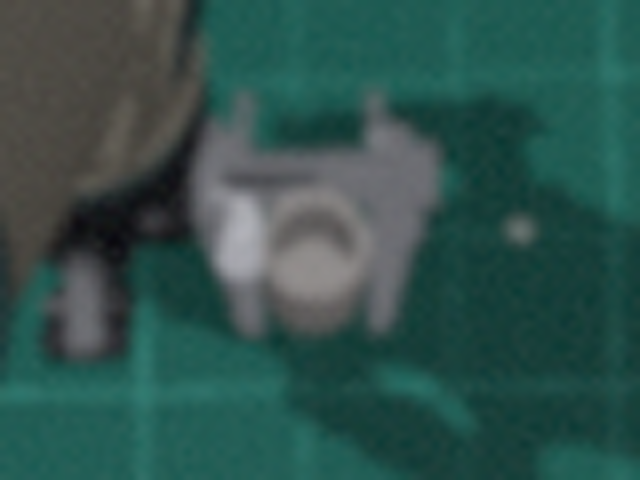

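```bash
for k in 1 2; do python3 -m creep '0 0.01 0 0 0 0 0.66;0 0.01 0 0 0 0 0.66;0 0.01 0 0 0 0 0.66' >/dev/null;python3 m.py 3 top t28$k.png; done
```

```text
t 23.6 pos [624.17  12.6   17.07] yaw 0.0121 f [-1.79  2.19  5.9 ] tq [ 0.365  0.489 -0.027] w 32.8
t 24.0 pos [624.16  12.55  17.06] yaw 0.0122 f [-2.13  2.58  5.37] tq [ 0.461  0.47  -0.064] w 33.1
```

View pics/t282.png

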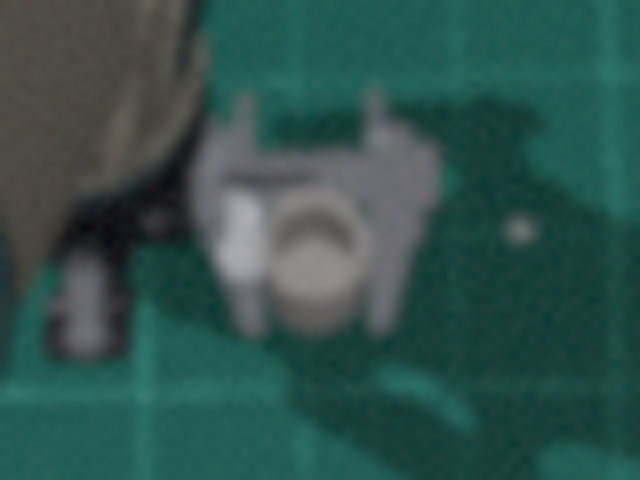

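```bash
python3 -m creep '0 0.01 0 0 0 0 0.66;0 0.01 0 0 0 0 0.66;0 0.01 0 0 0 0 0.66;0 0.01 0 0 0 0 0.66' >/dev/null;python3 m.py 6 side s29.png
```

```text
t 24.6333 pos [624.15  12.54  17.07] yaw 0.0124 f [-2.26  2.95  5.89] tq [ 0.582  0.466 -0.05 ] w 32.6
```

View pics/s29.png

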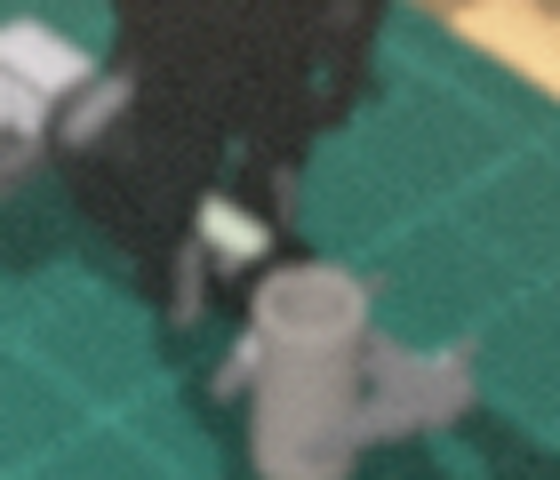

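```bash
python3 -m creep '0 0.008 0 0 0 0 0.66;0 0.008 0 0 0 0 0.66;0 0.008 0 0 0 0 0.66;0 0.008 0 0 0 0 0.66;0 0.008 0 0 0 0 0.66' >/dev/null;python3 m.py 3 side; python3 -m creep '0 -0.008 0 0 0 0 0.66;0 -0.016 0 0 0 0 0.66;0 -0.016 0 0 0 0 0.66;0 -0.016 0 0 0 0 0.66' >/dev/null;python3 m.py 3 side
```

```text
t 25.2 pos [624.16  12.51  17.07] yaw 0.0125 f [-1.86  3.44  5.75] tq [ 0.698  0.473 -0.071] w 32.9
t 25.6833 pos [624.17  12.51  17.07] yaw 0.0122 f [-1.95  2.25  5.74] tq [ 0.466  0.481 -0.046] w 32.8
```

Now release gradually.

```bash
python3 -m creep '0 0 0 0 0 0 0.63;0 0 0 0 0 0 0.6;0 0 0 0 0 0 0.58;0 0 0 0 0 0 0.56;0 0 0 0 0 0 0.52;0 0 0 0 0 0 0.4;0 0 0 0 0 0 0.2;0 0 0 0 0 0 0;0 0 0 0 0 0 0;0 0 0 0 0 0 0'; python3 -m creep '0 0 -0.3 0 0 0 0;0 0 -0.8 0 0 0 0;0 0 -1.4 0 0 0 0;0 0 -2 0 0 0 0;0 -0.8 -2.2 0 0 0 0;0 -1.8 -2.2 0 0 0 0;0 -2.8 -2.2 0 0 0 0;0 -3.4 -2.2 0 0 0 0;0 -3.4 -2.2 0 0 0 0'; python3 m.py 1 side s30.png; python3 m.py 1 top t30.png
```

```text
clock: 26.52
eef_pos: [624.2, 11.1, 17.0]
tool_rot: [3.142, -0.0, 0.011]
force: [0.6, -0.4, 0.3]
width: 85.4
clock: 27.27
eef_pos: [621.7, 157.1, 105.6]
tool_rot: [-3.135, -0.0, 0.022]
force: [0.4, 0.2, -0.2]
width: 85.1
t 27.3167 pos [622.03 152.5  105.64] yaw 0.0185 f [ 0.88 -0.61 -0.28] tq [-0.055 -0.022 -0.022] w 85.4
t 27.3667 pos [622.43 148.92 105.68] yaw 0.0147 f [-0.29 -0.64  0.85] tq [-0.018  0.018  0.006] w 85.4
```

View pics/s30.png

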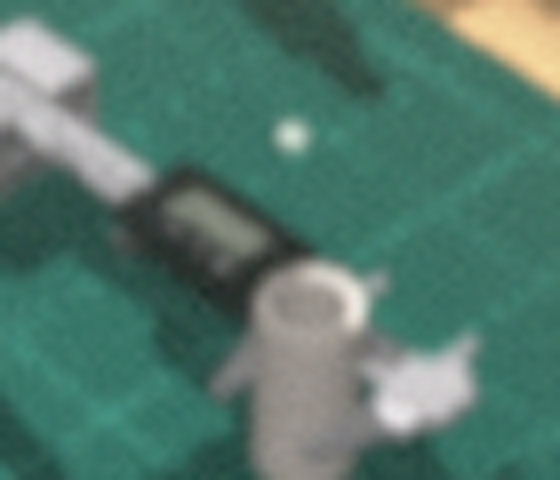

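View pics/t30.png

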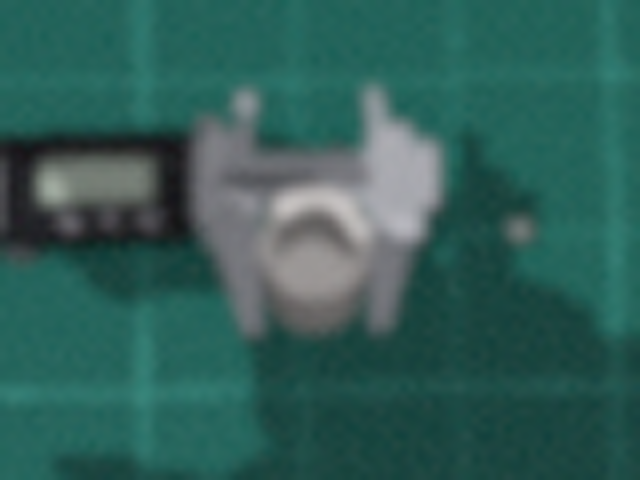

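```bash
python3 -m creep '0 0 0 0 0 0 0;0 0 0 0 0 0 0;0 0 0 0 0 0 0;0 0 0 0 0 0 0'; python3 - <<'E'
from h import *
d=ctrl.get_image('top');g=d['img'][:,:,0].astype(int)
print('gap edges row196-200');print(g[194:202:2,264:296])
cv2.imwrite('pics/top_end.png',d['img'][:,:,::-1])
print(ctrl.finish_job())
E
```

```text
clock: 27.7
eef_pos: [622.8, 145.7, 105.1]
tool_rot: [3.141, 0.0, 0.009]
force: [0.3, 0.2, 0.0]
width: 85.2
gap edges row196-200
[[ 23  19  36  66  97 112 118 114 111 118 137 152 155 156 155 155 155 156
  154 150 138 119 114 117 120 110  83  50  30  23  31  27]
 [ 33  28  30  45  79 105 118 115 101  92 107 125 134 142 146 146 143 140
  133 121 104  91 101 114 113  93  61  36  28  22  32  29]
 [ 37  37  38  40  60  93 110 114  96  78  83  93 100 104 108 110 111 110
  105  95  78  71  94 112 108  84  47  26  29  22  29  26]
 [ 38  37  41  32  46  70  96 109  92  61  51  67  84  92  96  95  95  89
   78  60  41  53  84  98  84  56  35  24  23  30  25  25]]
the job is handed in; nothing more can be done
None
```

View pics/top_end.png

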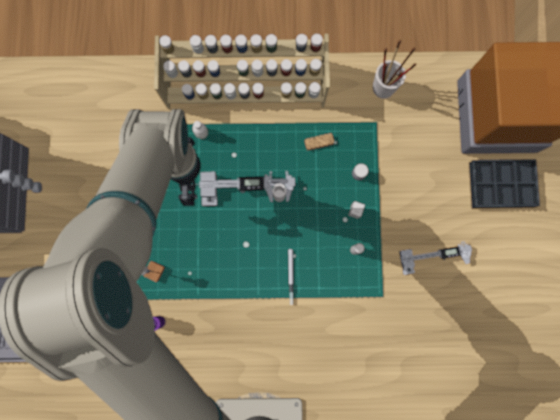

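The white tube is standing upright between the closed jaws of the larger caliper, let go, and I handed the job in at about 28 s. No verdict came back, so this rests on my own checks.

- **How it went:** I pinched the housing and opened the jaw to about 63 mm. I set the tube down about 28 mm from the beam's centreline and about 25 mm from the fixed face. Then I slid the jaw shut in steps of 0.3–0.5 mm until it stopped moving.
- **Jaw pressure:** the push rose from about 1.3 N of sliding friction to 3.4 N. That leaves about 2 N on the tube at most, and I eased it off before letting go. This comes from the wrist force, not from a reading at the jaws.
- **Jaw square on its beam:** the gripper held the housing within about 0.002 rad of its starting yaw. The twist on it stayed under 0.08 N m, which is about 0.02 rad at most. The jaw's cocking itself cannot be read.
- **Last pictures:** both jaws are against the tube. Nothing else shown in the top picture looks moved; the arm hides the cutters there, and I never went near them.
- **Size:** my estimate of the outside diameter is 31–32 mm, from the slide travel and the finger opening. The display reading is the one to use.
- **Disagreement:** the two cameras differed by 2–3 mm along the beam, so I relied on feel for the final closing.

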